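# Clear, load and close a row nest for laser marking

### The arm

A 6-joint arm with a two-finger parallel gripper is mounted at the origin on a cart in front of the work surface, level with it; the furniture and walls round the work are solid. World frame = base frame: x ahead of the robot, y to its left, z up, the work surface at z = 0. Lengths are in m, angles in rad, forces in N, time in s.
With the tool pointing down it reaches from about 0.35 to 0.775 m from the base axis. Payload 5.5 kg.
Tool frame: the origin (TCP) lies on the centre line of the jaws, within the pads' length; the fingertips stand 8 mm ahead of it and the grasp point (between the pads) lies 11 mm behind it; z points along the fingers, x is the direction in which the jaws open and shut, and the axes are right-handed (so a half turn about z gives the same grasp; the last joint's range is limited). The gripper opens to 85 mm and grips with 20 to 120 N. Pads are 22 mm wide; open, the fingers measure 114 mm over their backs; the gripper's body (76 mm by 85 mm) begins 54 mm behind the grasp point. The pads swing forward as they close: fully open they stand 13 mm farther back than shut.
Start: joints at [1.111, 0.313, 0.046, 1.304, 0, 1.431], TCP at [0.181, 0.546, 0.239] pointing down, gripper open.
Joint ranges: [-2.76, 2.76], [-0.86, 1.69], [-1.03, 1.26], [-2.2, 2.34], [-1.47, 1.5], [-3.14, 3.14]. Speed limits (rad/s): [2.57, 2.57, 3.14, 3.14, 3.14, 3.14].

### API

Orientations are given as [roll, pitch, yaw] about the fixed x, y, z axes, in that order (R = Rz(yaw) Ry(pitch) Rx(roll)).
In Python, from plant import bot, viewer gives the robot as it stands. The module is installed in compiled form; this text tells all that it offers.
- The arm moves only by the tool send_rows, never from a script. Its arguments are lists of equal length, an entry for each row: "dp": the shift along the tool's x, y, z in m, a list of three; "rotation": the turn, a rotation vector about the tool's x, y, z in degrees, a list of three; "grip": the opening in per cent of the stroke, from 0 (shut) to 100 (fully open). In form: {"dp": [[x, y, z], ...], "rotation": [[ax, ay, az], ...], "grip": [grip, ...]}. A call has 1 to 12 rows; each row is the pose to reach, as a shift and turn from the pose commanded when the call began, along the tool's axes at that moment; what a row does not reach only later rows make up. A row lasts 1/10 s, in which the tool goes at most 50 mm and 8.59 degrees, less where a joint would pass 70% of its speed; a pose out of reach is approached as far as the arm can. A call with a gripper value outside its range is refused whole. The fingers move at their own pace and stop on an object; "newtons" is the grip in N (left out, the last holds). Time passes only in rows, so rows that repeat a pose let the fingers close. It gives the time, the measured TCP pose, the force and the opening at its end, in the units of the state.
- bot.get_state(): the state, without advancing time (a new reading comes with each control period).
- viewer.capture(name): name is "scene" or "top" or "wrist"; returns a dict with "frame" (400x640x3 uint8, red, green, blue), "range_z" (400x640 float32, m along the optical axis (not along the pixel's ray), 0 where there is no reading), "mtx" (3x3 intrinsics, pixels), "distortion" ([k1, k2, p1, p2, k3] as OpenCV has them; the pictures are not rectified), "R" (3x3) and "t" (3): a world point X has camera coordinates R X + t; the wrist camera has in their place "T_tool_cam" (4x4, takes a point from camera to tool coordinates, whose origin is the TCP and whose axes are the tool frame's). Camera axes: x right, y down, z forward; pixel columns grow to the right and rows downward; lengths in m; the calibration is good to about 2 mm. A picture is of the moment at which its call begins: read the wrist's pose just before it.
- bot.finish_job(): hands the job in, once; it reports no verdict.
The state is a dict: "time": time; "joints": joint angles; "dq": joint speeds; "joint_torque": joint torques, N m; "eef_pos": TCP position; "orientation": TCP orientation; "wrist_force": force on the tool from outside, world axes, zero at the start; "wrist_torque": the same for the moment, N m; "finger_gap": finger opening in m.
Only numpy, scipy, OpenCV 4.12 (cv2) and the standard library are available. Lean on these libraries where they do the work, as an engineer would, in place of code of your own. Each camera call takes 0.05 s, during which the arm holds its last target.

### The job

Get the row nest ready for the laser: swing its gate out, clear everything that was left lying in the bay into the grey tray, then take the two or three loose black adapters lying on the near corner of the bench, on your side of the nest (not those heaped at the back), and lay them flat in the bay, side by side, each with its length across the bay. Push the blue jaw up until you feel the row seat firmly against the end stop (firm, not hard), leave it there, and swing the gate fully home over the row; leave the other things on the bench alone.

Things in the scene. Friction and masses are not known exactly. Their poses are not given: they have to be found in the camera images.
- nest: the row nest, bolted-down fixture: base plate 132 x 332 x 10 mm (origin: centre of its underside; own y along the row, towards the jaw end; own x across the row, away from the robot at yaw 0). On it a bay 97 mm wide (own x -48.5 to 48.5) between two rails 12 mm high; the bay floor is 10 mm above the origin. Parts lie flat in the bay with their 91 mm length across the row, either end first
- stop: grey end stop block across the -y end of the nest, 121 x 34 mm, its top 35 mm above the nest's underside; the row is pressed against its face
- stop_face (a point): point at the middle of the stop's face, on the bay floor; axes as the nest; the bay runs from here to own +y
- jaw (a joint): blue sliding jaw at the other end, 94 x 60 x 26 mm; 0 = fully open (its face 232 mm from the stop's face), grows to 0.19 m as it slides towards the stop: gap between the faces = 0.232 - value. It slides with about 3 N of friction and stays where it is left; it stops against whatever is in the bay, so it has seated when the push needs clearly more force
- jaw_face (a point): point at the middle of the jaw's face, on the bay floor; axes as the nest
- jaw_grip (a point): centre of the black upright grip plate on the jaw, 16 mm thick along the row (nest y) x 44 mm across x 40 mm high, 45 mm behind the jaw's face; this point is 58 mm above the nest's underside, the plate's top 78 mm; it stands on a low foot whose top is 43 mm above the underside
- gate (a joint): steel swing gate, a flat bar 24 x 8 mm lying over the row, its underside 39 mm above the nest's underside (3 mm over loaded parts), turning about an upright pivot on the stop; 0 = home against its own limit, pointing straight along the row; grows, anticlockwise seen from above, to 1.9 rad as the free end swings out to nest -x (the robot's side). Light friction, stays where it is left
- gate_knob (a point): centre of the red round knob standing on the free end of the gate, 20 mm diameter, 32 mm high (from 50 to 82 mm above the nest's underside), 110 mm from the pivot (the bar ends 122 mm from the pivot)
- gate_pivot (a point): the gate's pivot axis, 17 mm behind the stop's face
- tray: open grey tray, fixed in place on the bench, 120 (own x) x 170 (own y) x 28 mm, walls and floor 4 mm; origin: centre of its underside
- counter_c (a point): hand tally counter, a round drum 44 mm in diameter and 18 mm high with a small finger ring (to own -x) and a push knob (to own +x), 72 mm long in all; this point is the middle of the drum, 9 mm up; grasp across own y. If present it lies in the bay near the stop, under the gate, at the start, its length about across the row. It may be absent (None)
- odd_coupling_c (a point): odd chrome coupling of the last batch, 33 mm in diameter, 46 mm high; this point is its centre, 23 mm up. If present it stands in the bay at the start. It may be absent (None)
- gauge_block_c (a point): steel gauge block, 60 (own x) x 30 (own y) x 45 mm high, 0.31 kg; this point is its centre, 22.5 mm up; grasp across the 30 mm. If present it stands in the bay at the start, its length about along the row. It may be absent (None)
- part_1_c (a point): black adapter box with a short lead stub at each end, 44 wide (own x) x 91 long over the stubs (own y) x 26 mm high, 85 g; this point is its centre, 13 mm up; own z is up. One of two or three to be loaded, lying on the near corner of the bench on the robot's side of the nest; grasp across the 44 mm. It may be absent (None)
- part_2_c (a point): black adapter box with a short lead stub at each end, 44 wide (own x) x 91 long over the stubs (own y) x 26 mm high, 85 g; this point is its centre, 13 mm up; own z is up. One of two or three to be loaded, lying on the near corner of the bench on the robot's side of the nest; grasp across the 44 mm. It may be absent (None)
- part_3_c (a point): black adapter box with a short lead stub at each end, 44 wide (own x) x 91 long over the stubs (own y) x 26 mm high, 85 g; this point is its centre, 13 mm up; own z is up. One of two or three to be loaded, lying on the near corner of the bench on the robot's side of the nest; grasp across the 44 mm. It may be absent (None)
- coupling_a: chrome coupling, 33 mm diameter, 46 mm high; a bystander, to be left alone; origin at the centre of its underside
- coupling_b: chrome coupling, 33 mm diameter, 46 mm high; a bystander, to be left alone; origin at the centre of its underside
- cleaner_bottle: small white dropper bottle with a blue label and a red cap, 51 mm diameter, 132 mm high; a bystander, to be left alone; origin at the centre of its underside

How it is judged:
On the way, in this order (a step that is already met when the one before it is completed fails the run):
1. with the gate swung out (over 0.6 rad), everything that was left in the bay has been cleared into the tray and let go (x of counter_c in the frame of tray between -0.058 and 0.058 m and y of counter_c in the frame of tray between -0.083 and 0.083 m and z of each of counter_c, odd_coupling_c, gauge_block_c in the frame of tray below 0.045 m and x of odd_coupling_c in the frame of tray between -0.058 and 0.058 m and y of odd_coupling_c in the frame of tray between -0.083 and 0.083 m and x of gauge_block_c in the frame of tray between -0.058 and 0.058 m and y of gauge_block_c in the frame of tray between -0.083 and 0.083 m and value of joint gate above 0.6 rad and contact force between the fingers and counter below 0.1 N and contact force between the fingers and odd_coupling below 0.1 N and contact force between the fingers and gauge_block below 0.1 N), for 0.2 s.
2. with all the adapters lying in the bay, the jaw presses the row against the stop with at least 2 N (x of part_1_c in the frame of nest between -0.007 and 0.007 m and z of part_1_c in the frame of nest between 0.018 and 0.028 m and angle between the y axis of each of part_1_c, part_2_c, part_3_c and the x axis of nest, either way round below 0.12 rad and y of each of part_1_c, part_2_c, part_3_c in the frame of stop_face above 0.015 m and y of each of part_1_c, part_2_c, part_3_c in the frame of jaw_face below -0.015 m and x of part_2_c in the frame of nest between -0.007 and 0.007 m and z of part_2_c in the frame of nest between 0.018 and 0.028 m and x of part_3_c in the frame of nest between -0.007 and 0.007 m and z of part_3_c in the frame of nest between 0.018 and 0.028 m and (contact force between stop and part_1 above 2 N or contact force between stop and part_2 above 2 N or contact force between stop and part_3 above 2 N) and value of joint jaw above 0.08 m), for 0.05 s.
At the end, for the whole second after the job is handed in: What was left in the bay lies in the tray; every adapter lies flat in the bay with its length across the row (within 0.12 rad); the row is closed up (no gap over about 4 mm between stop, adapters and jaw); the gate is home over the row (under 0.12 rad); jaw and gate at rest (x of counter_c in the frame of tray between -0.058 and 0.058 m and y of counter_c in the frame of tray between -0.083 and 0.083 m and z of each of counter_c, odd_coupling_c, gauge_block_c in the frame of tray below 0.045 m and x of odd_coupling_c in the frame of tray between -0.058 and 0.058 m and y of odd_coupling_c in the frame of tray between -0.083 and 0.083 m and x of gauge_block_c in the frame of tray between -0.058 and 0.058 m and y of gauge_block_c in the frame of tray between -0.083 and 0.083 m and x of part_1_c in the frame of nest between -0.007 and 0.007 m and z of part_1_c in the frame of nest between 0.018 and 0.028 m and angle between the y axis of each of part_1_c, part_2_c, part_3_c and the x axis of nest, either way round below 0.12 rad and y of each of part_1_c, part_2_c, part_3_c in the frame of stop_face above 0.015 m and y of each of part_1_c, part_2_c, part_3_c in the frame of jaw_face below -0.015 m and x of part_2_c in the frame of nest between -0.007 and 0.007 m and z of part_2_c in the frame of nest between 0.018 and 0.028 m and x of part_3_c in the frame of nest between -0.007 and 0.007 m and z of part_3_c in the frame of nest between 0.018 and 0.028 m and y of any of part_1_c, part_2_c, part_3_c in the frame of stop_face below 0.0265 m and y of any of part_1_c, part_2_c, part_3_c in the frame of jaw_face above -0.0265 m and (y of part_1_c in the frame of stop_face below 0.0265 m or distance between part_1_c and part_2_c below 0.0485 m or distance between part_1_c and part_3_c below 0.0485 m) and (y of part_2_c in the frame of stop_face below 0.0265 m or distance between part_2_c and part_1_c below 0.0485 m or distance between part_2_c and part_3_c below 0.0485 m) and (y of part_3_c in the frame of stop_face below 0.0265 m or distance between part_3_c and part_1_c below 0.0485 m or distance between part_3_c and part_2_c below 0.0485 m) and value of joint gate below 0.12 rad and velocity of joint jaw between -0.01 and 0.01 m/s and velocity of joint gate between -0.05 and 0.05 rad/s); the robot touches nothing.
It fails at once if the row was pressed against the stop with more than 60 N (contact force between stop and part_1 above 60 N or contact force between stop and part_2 above 60 N or contact force between stop and part_3 above 60 N).
It fails at once if a bystander was disturbed (moved more than 30 mm) (distance of any of coupling_a, coupling_b, cleaner_bottle from where it was at the start of the episode above 0.03 m).
Of counter, odd_coupling, gauge_block only 2 to 2 are there at a start; the rules pass over those that are not, and their reading is None.
Of part_1, part_2, part_3 only 2 to 3 are there at a start; the rules pass over those that are not, and their reading is None.
At some moment in a run one of part_1, part_2, part_3 may be knocked a few centimetres aside while the robot is not near it.
Once in a run the grip may slacken for a moment while it holds something.
It also fails if it takes over 184 s, if anything falls off the work surface, if the arm or the gripper's body presses on something with over 40 N, if the wrist force passes 120 N, or if a joint passes its speed limit or range.

## Working session

There is one attempt and no reset: what is moved stays moved. The work goes in short steps, Python scripts to look and compute and a tool call to move; the robot and the scene stay as the last step left them, time stands still between calls to the robot, and variables do not carry over. Pictures are saved under pics/ and viewed, and the job is handed in when it is done.

Besides the shell and the picture viewer there is one more tool, called after ">>>" as name(argument=value, ...) on one line, values as JSON. send_rows: Moves the arm, as the interface text tells. Its arguments: {"type":"object","properties":{"dp":{"type":"array"},"rotation":{"type":"array"},"grip":{"type":"array"},"newtons":{"type":"number"}},"required":["dp","rotation","grip"]}

```bash
mkdir -p pics; cat > h.py <<'E'
import numpy as np,cv2
from plant import bot,viewer
from scipy.spatial.transform import Rotation as Ro
def cap(n,save=None):
    s=bot.get_state() if n=='wrist' else None
    c=viewer.capture(n)
    if n=='wrist':
        T=np.eye(4);T[:3,:3]=Ro.from_euler('xyz',s['orientation']).as_matrix();T[:3,3]=s['eef_pos']
        M=np.linalg.inv(T@np.array(c['T_tool_cam']));c['R']=M[:3,:3];c['t']=M[:3,3]
    c['R']=np.array(c['R']);c['t']=np.array(c['t']).reshape(3);c['mtx']=np.array(c['mtx']);c['distortion']=np.array(c['distortion'],float)
    if save: cv2.imwrite('pics/'+save,c['frame'][:,:,::-1])
    return c
def onplane(c,uv,z):
    uv=np.array(uv,float).reshape(-1,1,2)
    p=cv2.undistortPoints(uv,c['mtx'],c['distortion']).reshape(-1,2)
    d=np.c_[p,np.ones(len(p))]@c['R']; o=-c['R'].T@c['t']
    return o+d*((z-o[2])/d[:,2])[:,None]
def cloud(c):
    h,w=c['range_z'].shape
    u,v=np.meshgrid(np.arange(w),np.arange(h))
    p=cv2.undistortPoints(np.c_[u.ravel(),v.ravel()].astype(float).reshape(-1,1,2),c['mtx'],c['distortion']).reshape(-1,2)
    z=c['range_z'].ravel()[:,None]
    X=(np.c_[p,np.ones(len(p))]*z-c['t'])@c['R']
    X[z[:,0]==0]=np.nan
    return X.reshape(h,w,3)
def proj(c,X):
    r,_=cv2.Rodrigues(c['R']);return cv2.projectPoints(np.array(X,float).reshape(-1,1,3),r,c['t'],c['mtx'],c['distortion'])[0].reshape(-1,2)
E
python3 - <<'E'
from h import *
print(bot.get_state())
for n in['scene','top','wrist']:
    c=cap(n,n+'0.png');print(n,-c['R'].T@c['t'],c['mtx'][0,0])
E
```

```text
{'time': 0.0, 'joints': array([1.11141671e+00, 3.14035677e-01, 4.49706857e-02, 1.30361560e+00,
       2.70293108e-05, 1.43116179e+00]), 'dq': array([ 2.63601997e-04, -1.24479342e-03, -1.30260358e-03, -8.88179746e-05,
        2.52336776e-04, -5.13229631e-04]), 'joint_torque': array([-9.04321460e-04, -4.80621743e+01,  2.98536658e+01,  1.93424028e-02,
       -3.51179724e-04,  5.36568976e-06]), 'eef_pos': array([0.1805305 , 0.54539172, 0.23838541]), 'orientation': array([-3.14130363e+00,  1.86216156e-03,  1.25105149e+00]), 'wrist_force': array([ 0.82568347,  0.06789813, -0.67133909]), 'wrist_torque': array([ 0.01406907,  0.01477168, -0.01582254]), 'finger_gap': 0.08538866343591128}
scene [ 0.11133245 -0.57190986  0.64821767] 437.27601222702475
top [0.37648102 0.09254532 1.30594431] 435.66971994835365
wrist [0.11872259 0.56598643 0.37332144] 290.2466679383016
```

View pics/top0.png

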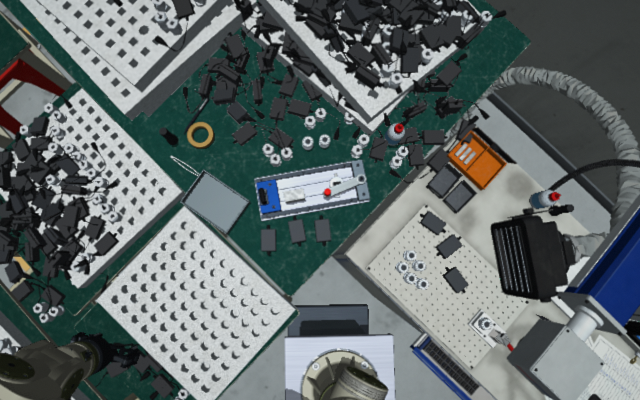

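View pics/scene0.png

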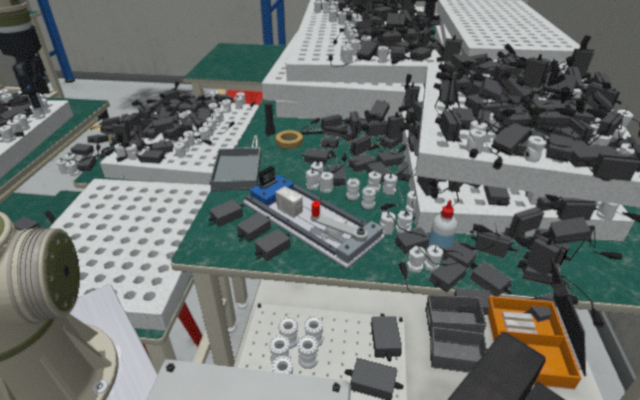

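View pics/wrist0.png

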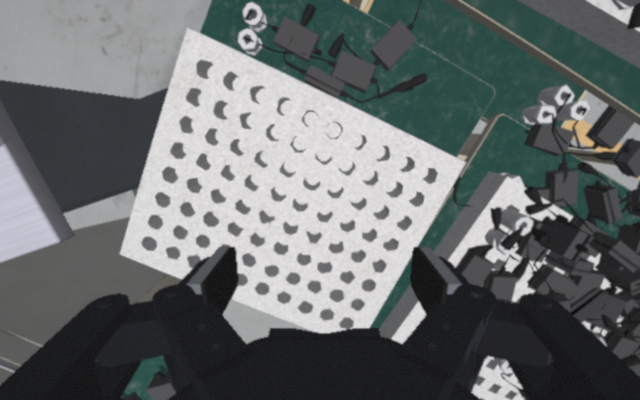

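The top view shows the nest around (313,190) with the blue jaw at its left (265,197), the stop at its right (358,180) and the red knob at (328,192). The tray is at (215,203) and three adapters lie at (268,239), (297,231) and (323,229). Next I'll zoom in.

```bash
python3 - <<'E'
from h import *
c=cap('top'); f=c['frame'][150:270,170:390,::-1]
cv2.imwrite('pics/topz.png',cv2.resize(f,None,fx=3.6,fy=3.6,interpolation=cv2.INTER_CUBIC))
s=cap('scene'); f=s['frame'][130:280,180:400,::-1]
cv2.imwrite('pics/scz.png',cv2.resize(f,None,fx=3.6,fy=3.6,interpolation=cv2.INTER_CUBIC))
X=cloud(c)
for (u,v) in [(268,239),(297,231),(323,229),(215,203),(328,192),(292,195),(335,185),(362,178),(340,165),(265,190),(300,150),(397,130)]: print(u,v,X[v,u].round(3))
E
```

```text
268 239 [0.434 0.2   0.024]
297 231 [0.456 0.115 0.027]
323 229 [0.461 0.039 0.024]
215 203 [0.545 0.36  0.011]
328 192 [0.562 0.025 0.084]
292 195 [0.559 0.128 0.053]
335 185 [0.591 0.    0.028]
362 178 [ 0.607 -0.078  0.053]
340 165 [ 0.653 -0.017  0.022]
265 190 [0.577 0.207 0.044]
300 150 [ 0.708  0.103 -0.005]
397 130 [ 0.734 -0.175  0.112]
```

View pics/topz.png

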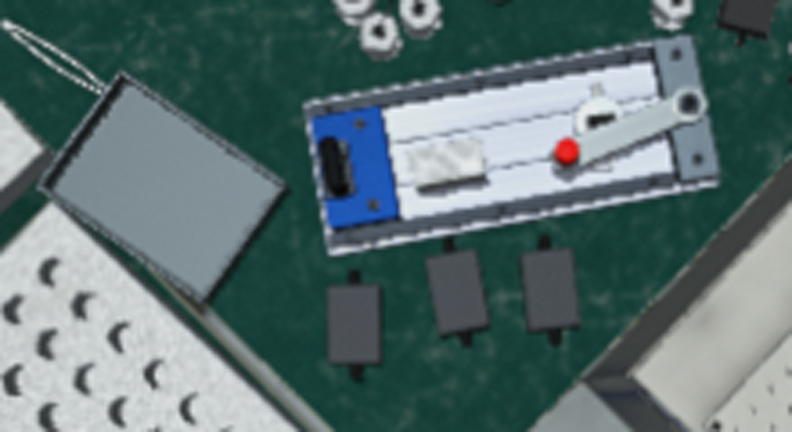

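View pics/scz.png

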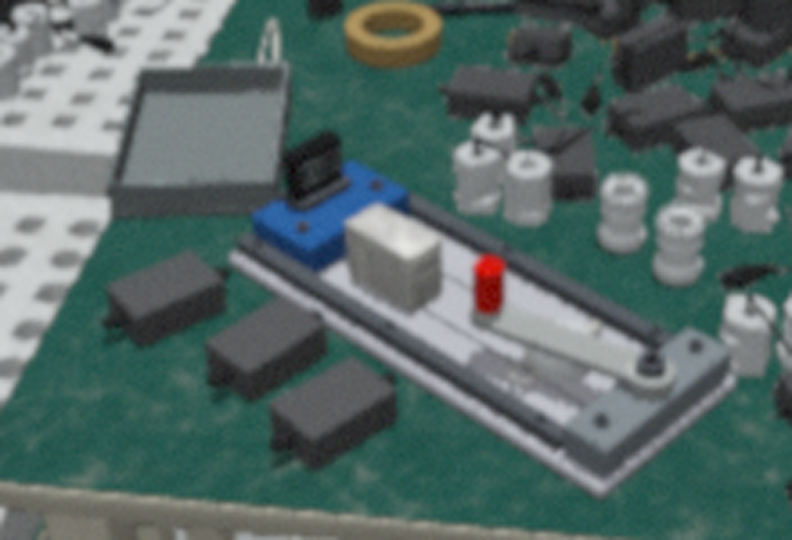

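```bash
python3 - <<'E'
from h import *
c=cap('top')
def z(pts,h): return onplane(c,np.array(pts,float)/3.6+[170,150],h)
n=z([(303,105),(690,38),(718,185),(330,252)],.015);print(n.round(3),n.mean(0),[np.linalg.norm(n[i]-n[(i+1)%4]) for i in range(4)])
t=z([(122,73),(287,186),(205,303),(40,187)],.028);print(t.round(3),t.mean(0),[np.linalg.norm(t[i]-t[(i+1)%4]) for i in range(4)])
k=z([(567,151)],.082);p=z([(688,103)],.045);print(k,p)
d=n[0]-n[1];print(np.arctan2(d[1],d[0]),np.arctan2(*(n[0]-n[3])[[1,0]]))
E
```

```text
[[ 0.615  0.242  0.015]
 [ 0.668 -0.084  0.015]
 [ 0.542 -0.103  0.015]
 [ 0.491  0.22   0.015]] [0.57905471 0.06878597 0.015     ] [np.float64(0.330331366269608), np.float64(0.12700527302624776), np.float64(0.3265636401832089), np.float64(0.12545546848158665)]
[[0.641 0.392 0.028]
 [0.545 0.254 0.028]
 [0.45  0.32  0.028]
 [0.547 0.457 0.028]] [0.54581192 0.35562221 0.028     ] [np.float64(0.1683274456458598), np.float64(0.1158253777773975), np.float64(0.1681107161569306), np.float64(0.11527464606439718)]
[[0.56256043 0.02605094 0.082     ]] [[ 0.60660693 -0.07614458  0.045     ]]
1.7325186911798232 0.18151675538324635
```

```bash
cat >> h.py <<'E'
def go(xyz,yaw,rp=(np.pi,0)):
    s=bot.get_state();R=Ro.from_euler('xyz',s['orientation']).as_matrix()
    T=Ro.from_euler('xyz',[rp[0],rp[1],yaw]).as_matrix()
    d=R.T@(np.array(xyz)-s['eef_pos']);r=np.degrees(Ro.from_matrix(R.T@T).as_rotvec())
    print('dp',d.round(4),'rot',r.round(2),'rows',np.linalg.norm(d)/.05,np.linalg.norm(r)/8.59)
E
python3 - <<'E'
from h import *
go([.53,.1,.30],1.736)
E
```

```text
dp [-0.3133  0.4717 -0.0608] rot [-1.000e-02  3.000e-02 -2.779e+01] rows 11.390718160647372 3.2353161027594366
```

>>> send_rows(dp=[[-0.313,0.472,-0.061],[-0.313,0.472,-0.061],[-0.313,0.472,-0.061],[-0.313,0.472,-0.061],[-0.313,0.472,-0.061],[-0.313,0.472,-0.061],[-0.313,0.472,-0.061],[-0.313,0.472,-0.061],[-0.313,0.472,-0.061],[-0.313,0.472,-0.061],[-0.313,0.472,-0.061],[-0.313,0.472,-0.061]], rotation=[[0,0,-27.8],[0,0,-27.8],[0,0,-27.8],[0,0,-27.8],[0,0,-27.8],[0,0,-27.8],[0,0,-27.8],[0,0,-27.8],[0,0,-27.8],[0,0,-27.8],[0,0,-27.8],[0,0,-27.8]], grip=[100,100,100,100,100,100,100,100,100,100,100,100])

```text
time: 1.5
eef_pos: [0.5324, 0.0974, 0.3005]
orientation: [3.141, 0.001, 1.734]
wrist_force: [0.5, 0.0, -0.2]
finger_gap: 0.0855
```

```bash
python3 - <<'E'
from h import *
s=bot.get_state();print(s['time'],s['eef_pos'],s['orientation'],s['wrist_force'])
c=cap('wrist','w1.png')
E
```

```text
1.5 [0.53238219 0.09738686 0.30049137] [3.14055691e+00 5.74877303e-04 1.73356981e+00] [ 0.46661555  0.01377539 -0.22738443]
```

View pics/w1.png

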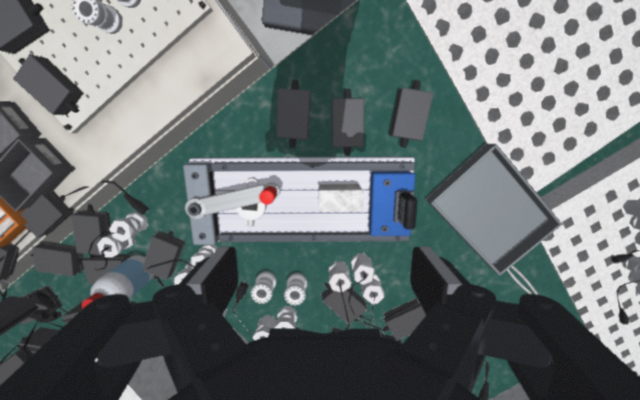

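```bash
python3 - <<'E'
from h import *
f=cv2.imread('pics/w1.png')
cv2.imwrite('pics/w1a.png',cv2.resize(f[70:250,180:430],None,fx=3.2,fy=3.2,interpolation=cv2.INTER_CUBIC))
E
```

```text
(no output)
```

View pics/w1a.png

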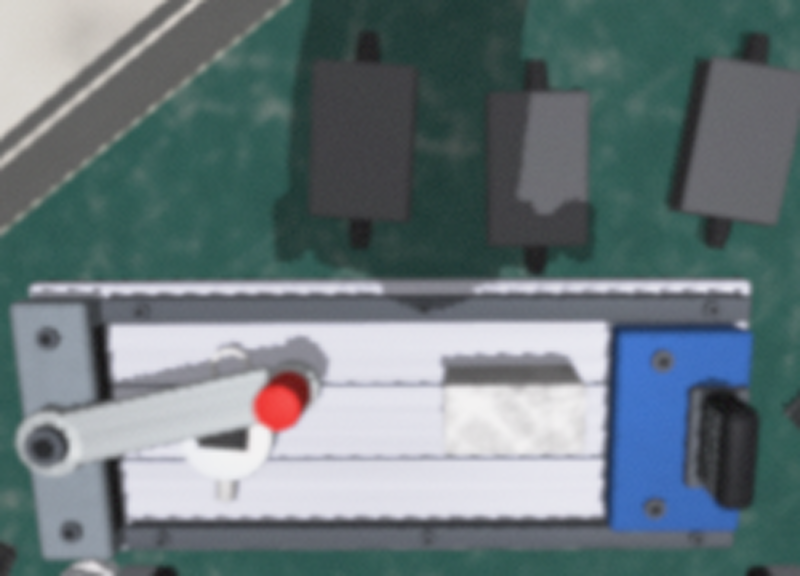

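```bash
python3 - <<'E'
from h import *
c=cap('wrist')
def z(pts,h): return onplane(c,(np.array(pts,float)+.5)/3.2-.5+[180,70],h)
def show(n,P,h):
    P=z(P,h);e=[np.linalg.norm(P[i]-P[(i+1)%len(P)]).round(4) for i in range(len(P))];d=P[1]-P[0]
    print(n,P[:,:2].round(4).tolist(),'c',P.mean(0).round(4),e,'ang01',np.arctan2(d[1],d[0]).round(3),'ang12',np.arctan2(*(P[2]-P[1])[[1,0]]).round(3) if len(P)>2 else '')
show('stop',[(10,305),(97,300),(115,555),(42,558)],.035)
show('jawfront',[(612,328),(608,530)],.036)
show('rail near inner top',[(110,322),(608,322)],.022)
show('rail far inner, floor',[(125,518),(605,516)],.010)
show('base near edge',[(30,285),(750,283)],.010)
show('pivot',[(44,443)],.052)
show('knob',[(283,400)],.082)
show('gauge',[(445,383),(587,383),(587,457),(445,455)],.055)
show('pA',[(313,60),(415,68),(410,220),(310,212)],.026)
show('pB',[(487,90),(590,92),(588,245),(487,243)],.026)
show('grip top',[(750,400),(720,500)],.078)
f=c['frame'];X=cloud(c)
# part masks
hsv=cv2.cvtColor(f,cv2.COLOR_RGB2HSV)
m=((X[...,2]>.018)&(X[...,2]<.034)&(X[...,0]<.52)&(X[...,1]>-.02)&(X[...,1]<.27)&(X[...,0]>.33)).astype(np.uint8)
m=cv2.morphologyEx(m,cv2.MORPH_OPEN,np.ones((7,7)))
for k in cv2.findContours(m,0,2)[0]:
    if cv2.contourArea(k)<200: continue
    b=cv2.boxPoints(cv2.minAreaRect(k));P=onplane(c,b,.026)
    print('part',P.mean(0).round(4),[np.linalg.norm(P[i]-P[(i+1)%4]).round(3) for i in range(4)],[np.arctan2(*(P[i+1]-P[i])[[1,0]]).round(3) for i in range(2)])
m=((X[...,2]>.045)&(X[...,2]<.065)&(X[...,0]<.65)&(X[...,0]>.5)&(X[...,1]>.06)&(X[...,1]<.18)).astype(np.uint8)
for k in cv2.findContours(m,0,2)[0]:
    if cv2.contourArea(k)<100: continue
    b=cv2.boxPoints(cv2.minAreaRect(k));P=onplane(c,b,.055)
    print('gauge',P.mean(0).round(4),[np.linalg.norm(P[i]-P[(i+1)%4]).round(3) for i in range(4)],[np.arctan2(*(P[i+1]-P[i])[[1,0]]).round(3) for i in range(2)])
E
```

```text
stop [[0.5543, -0.1019], [0.5462, -0.0643], [0.6641, -0.0493], [0.6712, -0.0832]] c [ 0.6089 -0.0747  0.035 ] [np.float64(0.0385), np.float64(0.1188), np.float64(0.0347), np.float64(0.1184)] ang01 1.784 ang12 0.127
jawfront [[0.5227, 0.1576], [0.6146, 0.1746]] c [0.5687 0.1661 0.036 ] [np.float64(0.0934), np.float64(0.0934)] ang01 0.182 ang12 
rail near inner top [[0.5577, -0.0628], [0.5222, 0.1579]] c [0.5399 0.0476 0.022 ] [np.float64(0.2235), np.float64(0.2235)] ang01 1.73 ang12 
rail far inner, floor [[0.6558, -0.0539], [0.6171, 0.1775]] c [0.6365 0.0618 0.01  ] [np.float64(0.2346), np.float64(0.2346)] ang01 1.736 ang12 
base near edge [[0.5489, -0.1047], [0.4958, 0.2205]] c [0.5223 0.0579 0.01  ] [np.float64(0.3295), np.float64(0.3295)] ang01 1.733 ang12 Traceback (most recent call last):
  File "<stdin>", line 12, in <module>
  File "<stdin>", line 5, in show
IndexError: index 1 is out of bounds for axis 0 with size 1
```

```bash
python3 - <<'E'
from h import *
c=cap('wrist')
yaw=.163;ex=np.array([np.cos(yaw),np.sin(yaw)]);ey=np.array([-np.sin(yaw),np.cos(yaw)])
def z(pts,h): return onplane(c,(np.array(pts,float)+.5)/3.2-.5+[180,70],h)
def show(n,P,h):
    P=z(P,h)[:,:2];print(n,P.round(4).tolist(),'nx',(P@ex).round(4),'ny',(P@ey).round(4))
show('stop',[(10,305),(97,300),(115,555),(42,558)],.035)
show('jawfront',[(612,328),(608,530)],.036)
show('rail near inner top',[(110,322),(608,322)],.022)
show('rail far inner, floor',[(125,518),(605,516)],.010)
show('base near edge',[(30,285),(750,283)],.010)
show('pivot',[(44,443)],.052)
show('knob',[(283,400)],.082)
show('gauge',[(445,383),(587,383),(587,457),(445,455)],.055)
show('griptop',[(750,400),(720,500)],.078)
show('counter drum',[(228,440)],.028)
f=c['frame'];X=cloud(c)
def blobs(n,m,h):
  m=cv2.morphologyEx(m.astype(np.uint8),cv2.MORPH_OPEN,np.ones((5,5)))
  for k in cv2.findContours(m,0,2)[0]:
    if cv2.contourArea(k)<100: continue
    b=cv2.boxPoints(cv2.minAreaRect(k));P=onplane(c,b,h);q=P.mean(0)[:2]
    print(n,q.round(4),'nest',(q@ex).round(4),(q@ey).round(4),[np.linalg.norm(P[i]-P[(i+1)%4]).round(3) for i in range(4)],[np.arctan2(*(P[i+1]-P[i])[[1,0]]).round(3) for i in range(2)])
Z=X[...,2];x=X[...,0];y=X[...,1]
blobs('part',(Z>.018)&(Z<.034)&(x<.52)&(y>-.02)&(y<.27)&(x>.33),.026)
blobs('gauge',(Z>.047)&(Z<.065)&(x<.65)&(x>.5)&(y>.06)&(y<.16),.055)
blobs('tray',(Z>.018)&(Z<.034)&(y>.25)&(x>.42),.028)
hsv=cv2.cvtColor(f,cv2.COLOR_RGB2HSV)
blobs('jawblue',(hsv[...,0]>100)&(hsv[...,0]<125)&(hsv[...,1]>150)&(hsv[...,2]>60)&(x>.45)&(x<.7)&(y>.1),.036)
blobs('knob',((hsv[...,0]<8)|(hsv[...,0]>172))&(hsv[...,1]>150)&(x>.45)&(x<.62)&(y>-.1),.082)
for p in ex,: pass
# top-height stats
for n,(u,v) in dict(stop=(197,215)).items(): print(n,X[v,u])
E
```

```text
stop [[0.5519, -0.099], [0.5438, -0.0615], [0.6614, -0.0464], [0.6685, -0.0802]] nx [0.5285 0.5266 0.6451 0.6466] ny [-0.1873 -0.1489 -0.1531 -0.1876]
jawfront [[0.5204, 0.1602], [0.6122, 0.1771]] nx [0.5395 0.6328] ny [0.0736 0.0754]
rail near inner top [[0.5552, -0.0599], [0.5199, 0.1605]] nx [0.5381 0.539 ] ny [-0.1492  0.074 ]
rail far inner, floor [[0.6531, -0.051], [0.6147, 0.1801]] nx [0.6362 0.6357] ny [-0.1563  0.078 ]
base near edge [[0.5464, -0.1018], [0.4934, 0.2231]] nx [0.5227 0.5231] ny [-0.1891  0.1401]
pivot [[0.606, -0.0744]] nx [0.5859] ny [-0.1718]
knob [[0.5626, 0.0305]] nx [0.5601] ny [-0.0613]
gauge [[0.5518, 0.0923], [0.5423, 0.151], [0.5741, 0.1572], [0.5828, 0.0972]] nx [0.5595 0.5596 0.592  0.5909] ny [0.0016 0.061  0.062  0.0013]
griptop [[0.5343, 0.2122], [0.577, 0.21]] nx [0.5616 0.6035] ny [0.1226 0.1136]
counter drum [[0.5997, -0.0009]] nx [0.5916] ny [-0.0982]
part [0.5149 0.145 ] nest 0.5316 0.0595 [np.float64(0.048), np.float64(0.01), np.float64(0.048), np.float64(0.01)] [np.float64(1.731), np.float64(0.206)]
part [0.5058 0.1965] nest 0.531 0.1118 [
[... 708 characters left out ...]
loat64(1.731), np.float64(0.194)]
tray [0.7512 0.268 ] nest 0.7848 0.1425 [np.float64(0.069), np.float64(0.044), np.float64(0.071), np.float64(0.045)] [np.float64(2.724), np.float64(1.007)]
tray [0.5942 0.426 ] nest 0.6554 0.324 [np.float64(0.115), np.float64(0.013), np.float64(0.116), np.float64(0.014)] [np.float64(2.535), np.float64(0.964)]
jawblue [0.5596 0.2001] nest 0.5847 0.1066 [np.float64(0.093), np.float64(0.059), np.float64(0.093), np.float64(0.062)] [np.float64(-2.99), np.float64(1.679)]
knob [0.5625 0.0303] nest 0.56 -0.0614 [np.float64(0.017), np.float64(0.019), np.float64(0.018), np.float64(0.019)] [np.float64(1.73), np.float64(0.116)]
stop [ 0.61450858 -0.06821622  0.05394767]
```

```bash
cat >> h.py <<'E'
yaw=.163;ex=np.array([np.cos(yaw),np.sin(yaw)]);ey=np.array([-np.sin(yaw),np.cos(yaw)])
NX,SF=.5868,-.155   # nest centre line, stop face, along ex, ey
def nw(x,y,z): return np.r_[(NX+x)*ex+(SF+y)*ey,z]   # x from centre line, y from stop face
def wn(p): p=np.array(p);return np.array([p[:2]@ex-NX,p[:2]@ey-SF])
def gateknob(th,off=0): # offset to anticlock-behind side
    k=np.array([-np.sin(th),np.cos(th)])*.110+[0,-.017]
    return k+off*np.array([np.cos(th),np.sin(th)])
E
python3 - <<'E'
from h import *
p=gateknob(.235,.034)
print(p);go(nw(p[0],p[1],.16),1.733);go(nw(p[0],p[1],.060),1.733)
for th in np.arange(.3,1.4,.1): print(th.round(2),(gateknob(th,.023)-p).round(3)[::-1])
E
```

```text
[0.00745276 0.09789324]
dp [-0.0681  0.0539  0.1399] rot [-0.01 -0.01 -0.02] rows 3.294015621965421 0.003263477651711129
dp [-0.0681  0.0539  0.2399] rot [-0.01 -0.01 -0.02] rows 5.103577465385684 0.003263477651711129
0.3 [-0.003 -0.018]
0.4 [-0.005 -0.029]
0.5 [-0.007 -0.04 ]
0.6 [-0.011 -0.051]
0.7 [-0.016 -0.061]
0.8 [-0.022 -0.07 ]
0.9 [-0.028 -0.079]
1.0 [-0.036 -0.088]
1.1 [-0.044 -0.095]
1.2 [-0.054 -0.102]
1.3 [-0.063 -0.107]
```

>>> send_rows(dp=[[-0.068,0.054,0.1],[-0.068,0.054,0.1],[-0.068,0.054,0.12],[-0.068,0.054,0.16],[-0.068,0.054,0.2],[-0.068,0.054,0.24],[-0.068,0.054,0.24],[-0.068,0.054,0.24]], rotation=[[0,0,0],[0,0,0],[0,0,0],[0,0,0],[0,0,0],[0,0,0],[0,0,0],[0,0,0]], grip=[0,0,0,0,0,0,0,0], newtons=60)

```text
time: 2.45
eef_pos: [0.594, 0.0432, 0.0605]
orientation: [-3.14, -0.001, 1.738]
wrist_force: [0.4, -0.4, -0.4]
finger_gap: -0.0001
```

>>> send_rows(dp=[[-0.003,-0.018,0],[-0.005,-0.029,0],[-0.007,-0.04,0],[-0.011,-0.051,0],[-0.016,-0.061,0],[-0.022,-0.07,0],[-0.028,-0.079,0],[-0.036,-0.088,0],[-0.044,-0.095,0],[-0.054,-0.102,0],[-0.063,-0.107,0],[-0.063,-0.107,0]], rotation=[[0,0,0],[0,0,0],[0,0,0],[0,0,0],[0,0,0],[0,0,0],[0,0,0],[0,0,0],[0,0,0],[0,0,0],[0,0,0],[0,0,0]], grip=[0,0,0,0,0,0,0,0,0,0,0,0])

```text
time: 3.65
eef_pos: [0.4991, -0.0389, 0.0601]
orientation: [-3.141, 0.0, 1.734]
wrist_force: [0.4, -1.1, -0.3]
finger_gap: -0.0003
```

```bash
python3 - <<'E'
from h import *
print(bot.get_state()['finger_gap'],bot.get_state()['wrist_force'])
c=cap('top'); f=c['frame'][150:270,170:390,::-1]
cv2.imwrite('pics/top2.png',cv2.resize(f,None,fx=3.6,fy=3.6,interpolation=cv2.INTER_CUBIC))
E
```

```text
-0.0002689326979454347 [ 0.44436777 -1.10683964 -0.27562608]
```

View pics/top2.png

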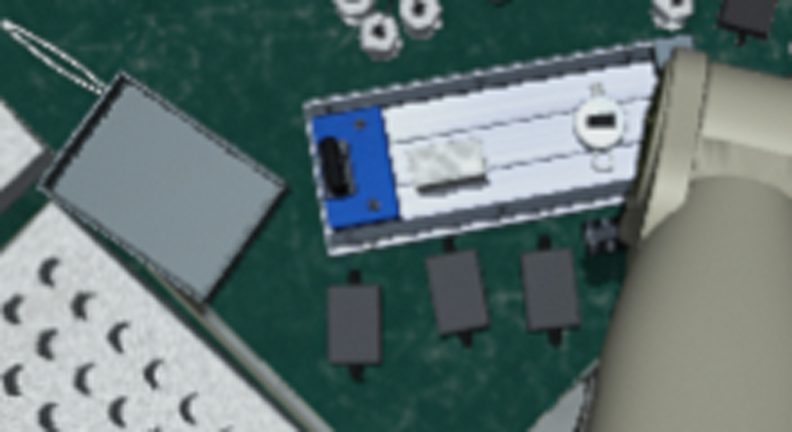

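The gate is now clear of the bay. The counter drum is at about (598,122) in the zoomed view and the gauge block is at (445,160). I'll raise the arm and move above the counter to look.

```bash
python3 - <<'E'
from h import *
go(nw(.0,.057,.16),1.733)
E
```

```text
dp [ 0.0209  0.1002 -0.0999] rot [-0.02 -0.01  0.09] rows 2.8595440708642306 0.010968538000107626
```

>>> send_rows(dp=[[0.005,0,-0.04],[0.021,0.02,-0.08],[0.021,0.06,-0.1],[0.021,0.1,-0.1],[0.021,0.1,-0.1],[0.021,0.1,-0.1],[0.021,0.1,-0.1]], rotation=[[0,0,0],[0,0,0],[0,0,0],[0,0,0],[0,0,0],[0,0,0],[0,0,0]], grip=[0,73,73,73,73,73,73])

```text
time: 4.4
eef_pos: [0.5935, -0.0002, 0.1594]
orientation: [-3.139, -0.001, 1.736]
wrist_force: [-0.0, 0.1, -0.2]
finger_gap: 0.0624
```

```bash
python3 - <<'E'
from h import *
s=bot.get_state();print(s['finger_gap'],s['eef_pos'])
c=cap('wrist','w2.png')
E
```

```text
0.06238905935999825 [ 5.93535925e-01 -1.97020901e-04  1.59420762e-01]
```

View pics/w2.png

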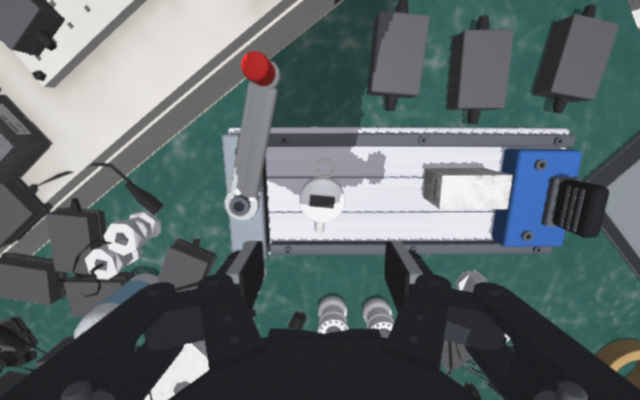

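The drum is at (322,201) with its ring up at (324,165) and its push knob at (319,226). The gate is open with the red knob at (258,68).

```bash
python3 - <<'E'
from h import *
c=cap('wrist')
def show(n,P,h):
    P=onplane(c,P,h)[:,:2];print(n,P.round(4).tolist(),[wn(p).round(4) for p in P])
show('drum',[(322,201)],.028)
show('ringknob',[(324,165),(319,226)],.019)
show('rail inner near top',[(266,148),(500,149)],.022)
show('rail inner far floor',[(270,241),(495,241)],.010)
show('stop face floor',[(268,240)],.010)
show('jaw face top',[(506,151),(497,245)],.036)
show('knob',[(258,68)],.082)
show('gauge',[(428,172),(510,178),(511,211),(434,206)],.055)
E
```

```text
drum [[0.5977, -0.0017]] [array([0.0026, 0.0563])]
ringknob [[0.5648, -0.0053], [0.626, -0.0002]] [array([-0.0303,  0.0581]), array([0.0309, 0.0532])]
rail inner near top [[0.5576, -0.061], [0.5223, 0.1547]] [array([-0.0465,  0.0043]), array([-0.0464,  0.2229])]
rail inner far floor [[0.6542, -0.0481], [0.6154, 0.1874]] [array([0.0509, 0.0014]), array([0.0509, 0.24  ])]
stop face floor [[0.6534, -0.0503]] [array([ 0.0498, -0.0006])]
jaw face top [[0.5234, 0.1521], [0.6113, 0.1725]] [array([-0.0457,  0.2201]), array([0.0444, 0.226 ])]
knob [[0.4989, -0.0617]] [array([-0.1045,  0.0132])]
gauge [[0.5516, 0.0804], [0.5449, 0.1507], [0.5726, 0.1611], [0.5793, 0.093]] [array([-0.0295,  0.1448]), array([-0.0247,  0.2153]), array([0.0044, 0.221 ]), array([-1.000e-04,  1.528e-01])]
```

```bash
sed -i 's/NX,SF=.5868/NX,SF=.588/' h.py; python3 - <<'E'
from h import *
go(nw(.002,.056,.021),1.733-.08)
E
```

```text
dp [-0.0024  0.0045  0.139 ] rot [-0.08 -0.02  4.75] rows 2.7811039018002592 0.5536032427839921
```

>>> send_rows(dp=[[-0.002,0.004,0.04],[-0.002,0.004,0.08],[-0.002,0.004,0.115],[-0.002,0.004,0.139],[-0.002,0.004,0.139],[-0.002,0.004,0.139],[-0.002,0.004,0.139],[-0.002,0.004,0.139],[-0.002,0.004,0.139]], rotation=[[0,0,4.7],[0,0,4.7],[0,0,4.7],[0,0,4.7],[0,0,4.7],[0,0,4.7],[0,0,4.7],[0,0,4.7],[0,0,4.7]], grip=[73,73,73,73,73,20,20,20,20], newtons=40)

```text
time: 5.4
eef_pos: [0.6004, -0.0019, 0.0229]
orientation: [3.139, 0.001, 1.654]
wrist_force: [-0.1, -1.4, 3.5]
finger_gap: 0.0422
```

```bash
python3 - <<'E'
from h import *
go([.5935,0,.16],1.653)
t=np.array([.5458,.3556]);d=np.array([np.cos(.963),np.sin(.963)])
q=t-.035*d;print(q,t+.035*d)
go([q[0],q[1],.16],.963);go([q[0],q[1],.017],.963)
E
```

```text
dp [ 0.0024 -0.0063 -0.1371] rot [0.16 0.03 0.07] rows 2.7455873474764605 0.021009169078596804
[0.52581291 0.3268682 ] [0.56578709 0.3843318 ]
dp [ 0.3337 -0.0465 -0.1374] rot [ 1.70e-01 -3.00e-02  3.96e+01] rows 7.278192464718552 4.610032139154211
dp [ 0.3338 -0.047   0.0056] rot [ 1.70e-01 -3.00e-02  3.96e+01] rows 6.743005697074486 4.610032139154211
```

>>> send_rows(dp=[[0,0,-0.04],[0,0,-0.08],[0,0,-0.12],[0.05,-0.007,-0.137],[0.1,-0.014,-0.137],[0.15,-0.021,-0.137],[0.2,-0.028,-0.137],[0.25,-0.035,-0.137],[0.3,-0.042,-0.137],[0.334,-0.047,-0.137],[0.334,-0.047,-0.137],[0.334,-0.047,-0.137]], rotation=[[0,0,0],[0,0,0],[0,0,0],[0,0,8],[0,0,16],[0,0,24],[0,0,32],[0,0,39.6],[0,0,39.6],[0,0,39.6],[0,0,39.6],[0,0,39.6]], grip=[20,20,20,20,20,20,20,20,20,20,20,20])

```text
time: 6.6
eef_pos: [0.524, 0.3285, 0.1586]
orientation: [3.141, -0.0, 0.966]
wrist_force: [-1.0, -1.1, -0.4]
finger_gap: 0.0418
```

```bash
python3 - <<'E'
from h import *
s=bot.get_state();print(s['finger_gap'],s['eef_pos'])
c=cap('wrist','w3.png')
t=np.array([.5458,.3556]);d=np.array([np.cos(.963),np.sin(.963)])
q=t-.035*d
go([q[0],q[1],.018],.963)
E
```

```text
0.04177297182801932 [0.52402478 0.32848708 0.15864103]
dp [0.0004 0.0013 0.1406] rot [ 0.03 -0.01  0.06] rows 2.8116964582038184 0.007365080345592222
```

View pics/w3.png

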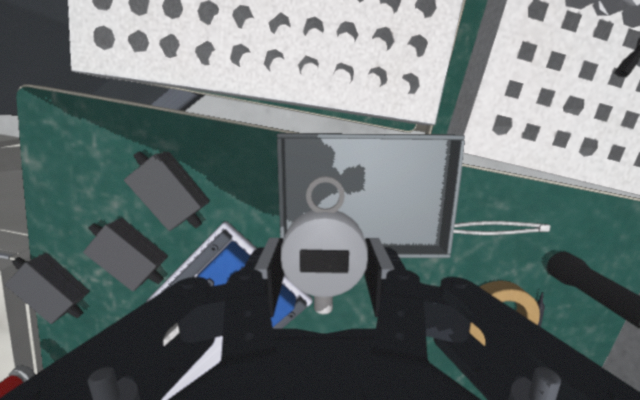

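```bash
python3 - <<'E'
from h import *
c=cap('wrist')
P=onplane(c,[(279,136),(463,136),(452,256)],.028)[:,:2];print(P, (P[0]+P[2])/2,[np.linalg.norm(P[i]-P[i+1]) for i in (0,1)],np.arctan2(*(P[1]-P[0])[::-1]))
E
```

```text
[[0.45564664 0.32625456]
 [0.54955745 0.46191531]
 [0.64788034 0.397835  ]] [0.55176349 0.36204478] [np.float64(0.16499417852972834), np.float64(0.11736131542131316)] 0.9652923720088811
```

>>> send_rows(dp=[[0.004,0.001,0.04],[0.004,0.001,0.08],[0.004,0.001,0.115],[0.004,0.001,0.14],[0.004,0.001,0.14],[0.004,0.001,0.14],[0.004,0.001,0.14],[0.004,0.001,0.1],[0.004,0.001,0.05],[0.004,0.001,0]], rotation=[[0,0,0],[0,0,0],[0,0,0],[0,0,0],[0,0,0],[0,0,0],[0,0,0],[0,0,0],[0,0,0],[0,0,0]], grip=[20,20,20,20,20,70,70,70,65,57])

```text
time: 7.7
eef_pos: [0.5276, 0.3291, 0.161]
orientation: [3.141, -0.0, 0.962]
wrist_force: [0.6, 1.9, -0.4]
finger_gap: 0.0488
```

```bash
python3 - <<'E'
from h import *
c=cap('wrist','w4.png')
p=nw(-.012,.186,.16);print(p)
go(p,.163)
E
```

```text
[0.5633344  0.12406189 0.16      ]
dp [-0.1519  0.1443  0.0105] rot [ 0.13 -0.84 45.8 ] rows 4.195817195641882 5.3325361327237975
```

View pics/w4.png

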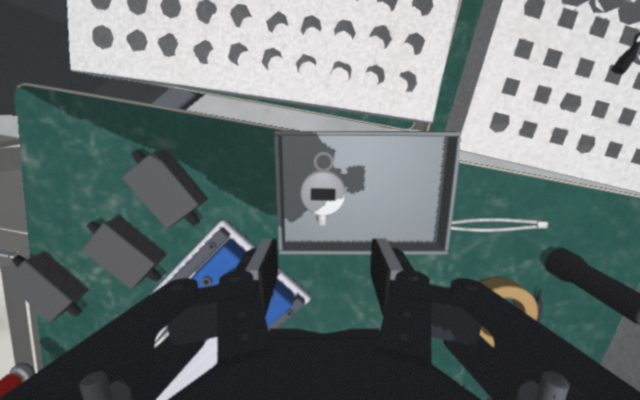

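The counter lies in the tray at (322,190). The gauge block is next.

>>> send_rows(dp=[[-0.03,0.028,0],[-0.06,0.057,0],[-0.1,0.095,0],[-0.13,0.12,0],[-0.152,0.144,0.01],[-0.152,0.144,0.01],[-0.152,0.144,0.01],[-0.152,0.144,0.01]], rotation=[[0,0,8],[0,0,16],[0,0,24],[0,0,32],[0,0,40],[0,0,45.8],[0,0,45.8],[0,0,45.8]], grip=[57,57,57,57,57,57,57,57])

```text
time: 8.55
eef_pos: [0.5594, 0.1227, 0.1494]
orientation: [3.142, -0.002, 0.166]
wrist_force: [0.4, -0.3, -0.5]
finger_gap: 0.0489
```

```bash
python3 - <<'E'
from h import *
p=nw(-.012,.186,.034)
go(p,.163)
c=cap('wrist','w5.png')
E
```

```text
dp [ 0.0039 -0.0007  0.1154] rot [ 0.   -0.09  0.15] rows 2.3085166484928887 0.0201868980675829
```

View pics/w5.png

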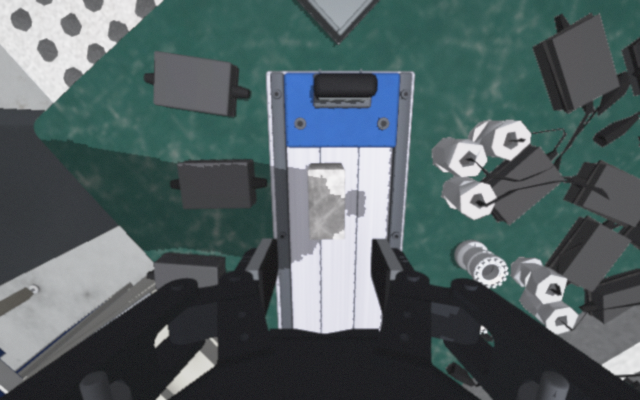

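>>> send_rows(dp=[[0.003,0,0.04],[0.003,0,0.08],[0.003,0,0.105],[0.003,0,0.115],[0.003,0,0.115],[0.003,0,0.115],[0.003,0,0.115],[0.003,0,0.115],[0.003,0,0.115]], rotation=[[0,0,0],[0,0,0],[0,0,0],[0,0,0],[0,0,0],[0,0,0],[0,0,0],[0,0,0],[0,0,0]], grip=[57,57,57,57,57,10,10,10,10], newtons=80)

```text
time: 9.5
eef_pos: [0.5634, 0.1238, 0.0352]
orientation: [-3.141, -0.003, 0.164]
wrist_force: [-0.4, 1.4, 6.2]
finger_gap: 0.0285
```

```bash
python3 - <<'E'
from h import *
t=np.array([.549,.3595]);d=np.array([np.cos(.963),np.sin(.963)])
q=t+.035*d;print(q)
go([q[0],q[1],.15],.963);go([q[0],q[1],.0305],.963)
E
```

```text
[0.56898709 0.3882318 ]
dp [ 0.0491 -0.26   -0.1146] rot [  0.07  -0.19 -45.78] rows 5.7673164321235175 5.329240567726039
dp [ 0.0486 -0.26    0.0049] rot [  0.07  -0.19 -45.78] rows 5.291503152716397 5.329240567726039
```

>>> send_rows(dp=[[0,0,-0.035],[0,0,-0.075],[0,0,-0.115],[0.009,-0.05,-0.115],[0.018,-0.1,-0.115],[0.028,-0.15,-0.115],[0.037,-0.2,-0.115],[0.046,-0.24,-0.115],[0.049,-0.26,-0.115],[0.049,-0.26,-0.115],[0.049,-0.26,-0.115]], rotation=[[0,0,0],[0,0,0],[0,0,0],[0,0,-8],[0,0,-16],[0,0,-24],[0,0,-32],[0,0,-40],[0,0,-45.8],[0,0,-45.8],[0,0,-45.8]], grip=[10,10,10,10,10,10,10,10,10,10,10])

```text
time: 10.6
eef_pos: [0.5675, 0.3881, 0.1477]
orientation: [-3.141, 0.001, 0.963]
wrist_force: [0.2, -0.7, -3.0]
finger_gap: 0.029
```

```bash
python3 - <<'E'
from h import *
go([.569,.388,.031],.963);print(bot.get_state()['wrist_force'])
c=cap('wrist','w6.png')
E
```

```text
dp [0.001  0.0013 0.1167] rot [-0.01  0.08  0.01] rows 2.3334502905110788 0.008912244750421442
[ 0.21020742 -0.66862434 -3.03132087]
```

View pics/w6.png

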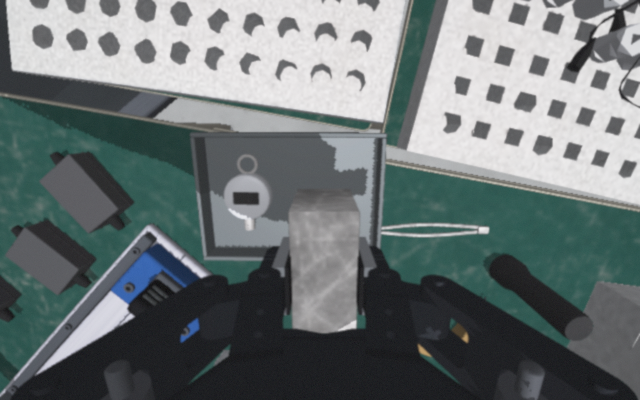

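>>> send_rows(dp=[[0.0,0.001,0.04],[0.0,0.001,0.08],[0.0,0.001,0.105],[0.0,0.001,0.117],[0.0,0.001,0.117],[0.0,0.001,0.117],[0.0,0.001,0.117],[0.0,0.001,0.08],[0.0,0.001,0.04],[0.0,0.001,0.0]], rotation=[[0,0,0],[0,0,0],[0,0,0],[0,0,0],[0,0,0],[0,0,0],[0,0,0],[0,0,0],[0,0,0],[0,0,0]], grip=[10,10,10,10,10,55,55,57,75,75])

```text
time: 11.65
eef_pos: [0.5693, 0.3874, 0.1508]
orientation: [3.141, -0.002, 0.963]
wrist_force: [0.4, -0.0, 0.3]
finger_gap: 0.0644
```

```bash
python3 - <<'E'
from h import *
c=cap('wrist','w7.png')
X=cloud(c);f=c['frame']
Z=X[...,2];x=X[...,0];y=X[...,1]
c=cap('top','t7.png')
X=cloud(c);Z=X[...,2];x=X[...,0];y=X[...,1]
m=((Z>.015)&(Z<.04)&(x<.52)&(y>-.05)&(y<.27)&(x>.38)).astype(np.uint8)
m=cv2.morphologyEx(m,cv2.MORPH_OPEN,np.ones((5,5)))
for k in cv2.findContours(m,0,2)[0]:
    if cv2.contourArea(k)<150: continue
    b=cv2.boxPoints(cv2.minAreaRect(k));P=onplane(c,b,.026);print(P.mean(0).round(4),[np.linalg.norm(P[i]-P[(i+1)%4]).round(3) for i in range(2)],[np.arctan2(*(P[i+1]-P[i])[[1,0]]).round(3) for i in range(2)])
E
```

```text
[0.4322 0.2011 0.026 ] [np.float64(0.044), np.float64(0.065)] [np.float64(-1.514), np.float64(-3.075)]
[0.4359 0.0112 0.026 ] [np.float64(0.044), np.float64(0.061)] [np.float64(-1.587), np.float64(3.117)]
[0.4566 0.1165 0.026 ] [np.float64(0.044), np.float64(0.064)] [np.float64(-1.586), np.float64(3.128)]
```

View pics/w7.png

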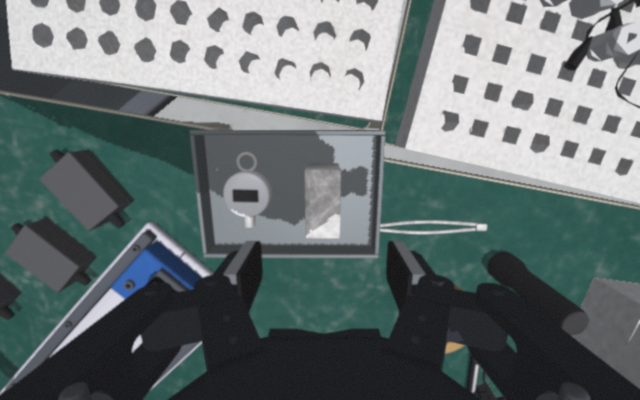

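Both pieces lie in the tray, the counter at (246,195) and the gauge block at (322,200). The depth data shows the right-hand adapter has been knocked to about (0.436, 0.011). I'll fetch the left adapter first.

```bash
python3 - <<'E'
from h import *
go([.433,.2015,.15],1.575)
E
```

```text
dp [-0.2342 -0.0076  0.0043] rot [  0.6   -0.6  -35.08] rows 4.687649529477495 4.0848551828488535
```

>>> send_rows(dp=[[-0.045,0,0],[-0.09,0,0],[-0.14,0,0],[-0.19,-0.005,0],[-0.234,-0.008,0.004],[-0.234,-0.008,0.004],[-0.234,-0.008,0.004],[-0.234,-0.008,0.004]], rotation=[[0,0,-8],[0,0,-16],[0,0,-24],[0,0,-32],[0,0,-35],[0,0,-35],[0,0,-35],[0,0,-35]], grip=[75,75,75,75,75,75,75,75])

```text
time: 12.55
eef_pos: [0.4304, 0.2004, 0.1454]
orientation: [3.138, -0.001, 1.573]
wrist_force: [0.1, 0.6, 0.3]
finger_gap: 0.0641
```

```bash
cat >> h.py <<'E'
def parts(c,zs=(.018,.034),box=(.36,.52,-.05,.27),h=.026):
    X=cloud(c);Z=X[...,2];x=X[...,0];y=X[...,1]
    m=((Z>zs[0])&(Z<zs[1])&(x<box[1])&(y>box[2])&(y<box[3])&(x>box[0])).astype(np.uint8)
    m=cv2.morphologyEx(m,cv2.MORPH_OPEN,np.ones((13,13)))
    for k in cv2.findContours(m,0,2)[0]:
        if cv2.contourArea(k)<600: continue
        P=onplane(c,k.reshape(-1,2).astype(float),h)[:,:2].astype(np.float32)
        (cx,cy),(w,hh),a=cv2.minAreaRect(P*1000)
        print('part',round(cx/1000,4),round(cy/1000,4),'size',round(w,1),round(hh,1),'ang',round(a,1),'px',k.reshape(-1,2).mean(0).round())
E
python3 - <<'E'
from h import *
s=bot.get_state();print(s['eef_pos'],s['orientation'],s['finger_gap'])
c=cap('wrist','w8.png');parts(c)
E
```

```text
[0.4303965  0.20039877 0.14535693] [ 3.13815985e+00 -1.14361637e-03  1.57348407e+00] 0.06406184509973013
part 0.4529 0.1184 size 54.2 43.9 ang 9.7 px [233. 223.]
part 0.4364 0.0156 size 63.8 47.8 ang 5.0 px [121. 208.]
part 0.4333 0.2024 size 62.9 42.5 ang 0.1 px [330. 203.]
```

View pics/w8.png

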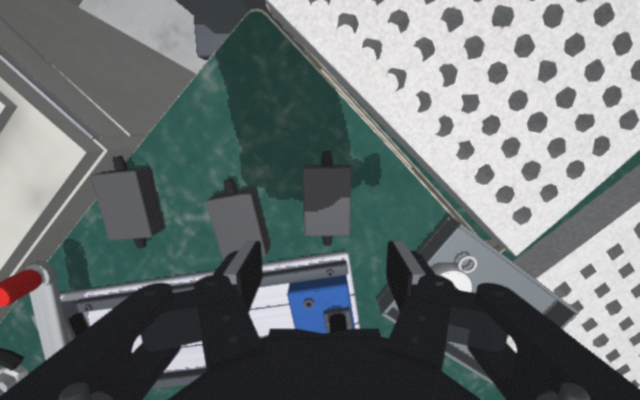

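>>> send_rows(dp=[[0.002,0.003,0.04],[0.002,0.003,0.08],[0.002,0.003,0.115],[0.002,0.003,0.132],[0.002,0.003,0.132],[0.002,0.003,0.132],[0.002,0.003,0.132],[0.002,0.003,0.132],[0.002,0.003,0.132]], rotation=[[0,0,0],[0,0,0],[0,0,0],[0,0,0],[0,0,0],[0,0,0],[0,0,0],[0,0,0],[0,0,0]], grip=[75,75,75,75,75,20,20,20,20], newtons=50)

```text
time: 13.5
eef_pos: [0.4327, 0.2022, 0.0134]
orientation: [3.139, -0.001, 1.574]
wrist_force: [-1.0, 0.2, 2.7]
finger_gap: 0.0426
```

```bash
python3 - <<'E'
from h import *
go([.4335,.2025,.16],1.573)
go(nw(0,.180,.16),1.733)
E
```

```text
dp [ 0.0004  0.0011 -0.1466] rot [ 0.14 -0.04  0.06] rows 2.9320539974697217 0.018075139457471186
dp [-0.0825  0.1435 -0.1463] rot [ 0.14 -0.03 -9.11] rows 4.418368319221287 1.0607221628661139
```

>>> send_rows(dp=[[0,0,-0.04],[0,0,-0.08],[0,0,-0.12],[-0.025,0.045,-0.14],[-0.05,0.09,-0.14],[-0.082,0.143,-0.14],[-0.082,0.143,-0.11],[-0.082,0.143,-0.09],[-0.082,0.143,-0.09],[-0.082,0.143,-0.09]], rotation=[[0,0,0],[0,0,0],[0,0,0],[0,0,-5],[0,0,-9.1],[0,0,-9.1],[0,0,-9.1],[0,0,-9.1],[0,0,-9.1],[0,0,-9.1]], grip=[20,20,20,20,20,20,20,20,20,20])

```text
time: 14.5
eef_pos: [0.5743, 0.1203, 0.1025]
orientation: [-3.141, -0.0, 1.733]
wrist_force: [0.0, 0.2, 0.1]
finger_gap: 0.0428
```

```bash
python3 - <<'E'
from h import *
go(nw(0,.180,.024),1.733);print(bot.get_state()['finger_gap'])
c=cap('wrist','w9.png')
E
```

```text
dp [-0.0005  0.0019  0.0785] rot [-0.06 -0.01 -0.02] rows 1.5707640946134298 0.0073729318630094
0.04284007828129338
```

View pics/w9.png

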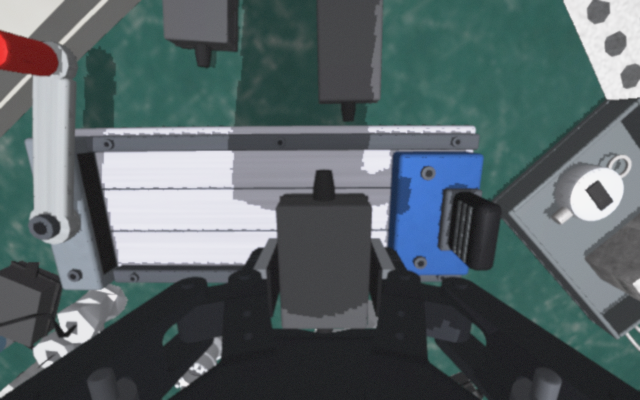

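```bash
python3 - <<'E'
from h import *
c=cap('wrist')
def show(n,P,h):
    P=onplane(c,P,h)[:,:2];print(n,[wn(p).round(4) for p in P])
show('stub',[(322,171)],.102)
show('box near top edge',[(279,196),(369,195)],.115)
show('rail in near top',[(104,151),(230,152),(392,152)],.022)
show('rail far floor',[(118,266),(230,266)],.010)
show('jawface top',[(394,153),(391,272)],.036)
show('stop face floor',[(118,266)],.010)
print(wn(bot.get_state()['eef_pos']))
E
```

```text
stub [array([-0.0456,  0.1795])]
box near top edge [array([-0.0366,  0.1607]), array([-0.037,  0.2  ])]
rail in near top [array([-0.0489,  0.0159]), array([-0.0475,  0.111 ]), array([-0.0473,  0.2306])]
rail far floor [array([ 0.052 , -0.0008]), array([0.0514, 0.0986])]
jawface top [array([-0.0479,  0.2288]), array([0.0431, 0.2321])]
stop face floor [array([ 0.052 , -0.0008])]
[-0.00073193  0.18075707]
```

```bash
python3 - <<'E'
from h import *
c=cap('wrist');X=cloud(c)
g=cv2.cvtColor(c['frame'],cv2.COLOR_RGB2GRAY)
for u in (150,200,240):
    print(u)
    for v in list(range(120,160,2))+list(range(256,290,2)):
        w=wn(X[v,u]);print(v,g[v,u],w.round(4)[0],X[v,u,2].round(4),end=' | ')
    print()
E
```

```text
150
120 84 -0.0708 -0.0001 | 122 84 -0.0692 0.0004 | 124 94 -0.0677 0.0004 | 126 178 -0.0661 0.0085 | 128 225 -0.0646 0.009 | 130 227 -0.0631 0.0097 | 132 155 -0.0616 0.0103 | 134 95 -0.0604 0.0204 | 136 106 -0.059 0.0231 | 138 106 -0.0576 0.0226 | 140 107 -0.0562 0.0237 | 142 106 -0.0547 0.0233 | 144 107 -0.0532 0.0226 | 146 105 -0.0517 0.0219 | 148 115 -0.0503 0.0227 | 150 213 -0.0479 0.0111 | 152 230 -0.0463 0.0102 | 154 231 -0.0448 0.0106 | 156 232 -0.0432 0.0104 | 158 233 -0.0414 0.0086 | 256 232 0.0428 0.0102 | 258 231 0.0443 0.0112 | 260 196 0.0462 0.0112 | 262 110 0.0486 0.0102 | 264 49 0.048 0.0151 | 266 56 0.0477 0.0193 | 268 86 0.0479 0.0225 | 270 103 0.05 0.022 | 272 107 0.0519 0.0218 | 274 107 0.0531 0.023 | 276 105 0.0559 0.0214 | 278 103 0.0571 0.0226 | 280 92 0.0716 0.0009 | 282 90 0.0742 0.0 | 284 93 0.076 0.0004 | 286 94 0.0782 0.0004 | 288 92 0.0806 -0.0002 | 
200
120 94 -0.0704 0.0001 | 122 95 -0.0689 -0.001 | 124 115 -0.0673 0.0003 | 126 199 -0.0658 0.0094 | 128 226 -0.0643 0.0096 | 130 181 -0.0628 0.009 | 132 114 -0.0615 0.0204 | 134 99 -0.0601 0.0218 | 136 109 
[... 876 characters left out ...]
.0217 | 136 70 -0.0585 0.022 | 138 71 -0.0571 0.0212 | 140 69 -0.0557 0.0225 | 142 68 -0.0543 0.0225 | 144 68 -0.0529 0.0233 | 146 68 -0.0513 0.0215 | 148 95 -0.0498 0.0202 | 150 148 -0.0475 0.0103 | 152 153 -0.046 0.0106 | 154 151 -0.0444 0.0107 | 156 152 -0.0429 0.0106 | 158 153 -0.0413 0.0103 | 256 230 0.0424 0.0104 | 258 230 0.0439 0.0113 | 260 210 0.0466 0.0096 | 262 125 0.0482 0.0103 | 264 56 0.0481 0.0141 | 266 56 0.0479 0.0181 | 268 77 0.0481 0.0213 | 270 63 0.0492 0.0226 | 272 35 -0.0141 0.1424 | 274 31 -0.0142 0.1442 | 276 39 -0.0138 0.1448 | 278 40 -0.0128 0.1446 | 280 34 -0.0127 0.1457 | 282 36 -0.0128 0.1473 | 284 34 -0.0124 0.1479 | 286 35 -0.0128 0.15 | 288 35 -0.0128 0.1511 |
```

>>> send_rows(dp=[[0,0,0.03],[0,0,0.055],[0,0,0.07],[0,0,0.078],[0,0,0.078],[0,0,0.078],[0,0,0.078],[0,0,0.078]], rotation=[[0,0,0],[0,0,0],[0,0,0],[0,0,0],[0,0,0],[0,0,0],[0,0,0],[0,0,0]], grip=[20,20,20,20,20,20,20,20])

```text
time: 15.45
eef_pos: [0.5755, 0.1204, 0.0252]
orientation: [3.14, 0.0, 1.733]
wrist_force: [-0.2, -0.8, -0.5]
finger_gap: 0.0427
```

>>> send_rows(dp=[[0,0,0.0015],[0,0,0.0015],[0,0,0.0015],[0,0,0.0015],[0,0,-0.035],[0,0,-0.075],[0,0,-0.115],[0,0,-0.125]], rotation=[[0,0,0],[0,0,0],[0,0,0],[0,0,0],[0,0,0],[0,0,0],[0,0,0],[0,0,0]], grip=[20,62,62,62,62,70,75,75])

```text
time: 16.25
eef_pos: [0.5776, 0.1205, 0.1545]
orientation: [3.134, 0.001, 1.733]
wrist_force: [0.6, -0.1, -0.1]
finger_gap: 0.064
```

```bash
python3 - <<'E'
from h import *
c=cap('wrist','w10.png');parts(c)
go([.456,.117,.15],1.733)
E
```

```text
part 0.4595 0.1184 size 63.0 43.0 ang 9.3 px [352.  55.]
part 0.45 0.0153 size 41.1 43.6 ang 4.9 px [217.  26.]
dp [ 0.0162 -0.1205  0.0031] rot [ 0.45  0.04 -0.01] rows 2.4334304491250713 0.052236333409959756
```

View pics/w10.png

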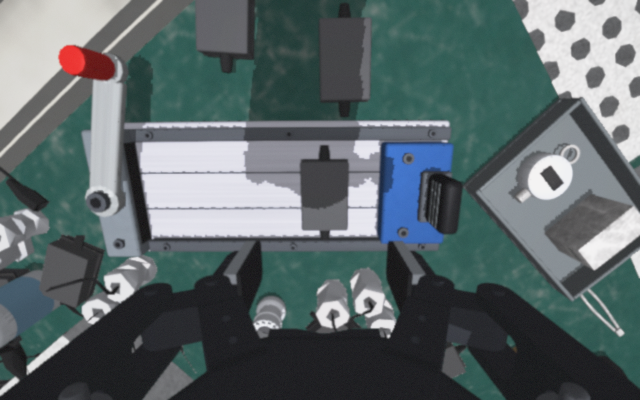

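>>> send_rows(dp=[[0.007,-0.045,0.003],[0.014,-0.09,0.003],[0.017,-0.117,0.01],[0.017,-0.117,0.05],[0.017,-0.117,0.09],[0.017,-0.117,0.123],[0.017,-0.117,0.138],[0.017,-0.117,0.138],[0.017,-0.117,0.138],[0.017,-0.117,0.138],[0.017,-0.117,0.138],[0.017,-0.117,0.138]], rotation=[[0,0,0],[0,0,0],[0,0,0],[0,0,0],[0,0,0],[0,0,0],[0,0,0],[0,0,0],[0,0,0],[0,0,0],[0,0,0],[0,0,0]], grip=[75,75,75,75,75,75,75,75,20,20,20,20])

```text
time: 17.5
eef_pos: [0.4574, 0.1183, 0.0121]
orientation: [3.14, 0.0, 1.733]
wrist_force: [-1.2, 0.3, 0.1]
finger_gap: 0.0425
```

```bash
python3 - <<'E'
from h import *
go(nw(0,.113,.16),1.733)
E
```

```text
dp [-0.0844  0.1178 -0.1477] rot [ 0.1   0.   -0.02] rows 4.138299477505548 0.011976277294032231
```

>>> send_rows(dp=[[0,0,-0.04],[0,0,-0.08],[0,0,-0.12],[-0.027,0.037,-0.14],[-0.054,0.075,-0.14],[-0.084,0.116,-0.13],[-0.084,0.116,-0.1],[-0.084,0.116,-0.09],[-0.084,0.116,-0.09],[-0.084,0.116,-0.09]], rotation=[[0,0,0],[0,0,0],[0,0,0],[0,0,0],[0,0,0],[0,0,0],[0,0,0],[0,0,0],[0,0,0],[0,0,0]], grip=[20,20,20,20,20,20,20,20,20,20])

```text
time: 18.5
eef_pos: [0.5836, 0.0546, 0.1018]
orientation: [-3.141, -0.0, 1.734]
wrist_force: [-0.5, 0.1, 0.2]
finger_gap: 0.0429
```

```bash
python3 - <<'E'
from h import *
go(nw(0,.113,.023),1.733);s=bot.get_state();print(s['finger_gap'],wn(s['eef_pos']))
c=cap('wrist','w11.png')
E
```

```text
dp [-0.0012  0.0033  0.0788] rot [-0.05 -0.02  0.03] rows 1.57720371412149 0.007378861428351031
0.04289990272095032 [-0.00323985  0.11413922]
```

View pics/w11.png

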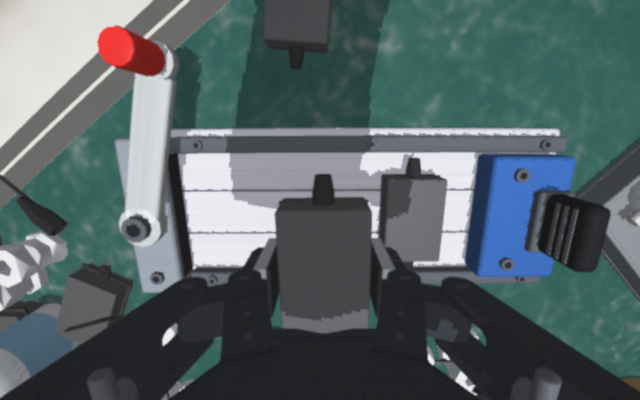

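```bash
python3 - <<'E'
from h import *
c=cap('wrist')
print(wn(onplane(c,[(322,175)],.1027)[0]),wn(onplane(c,[(230,152)],.022)[0]),wn(bot.get_state()['eef_pos']))
print([wn(p) for p in onplane(c,[(384,176),(447,180),(443,262),(385,258)],.036)])
E
```

```text
[-0.04538733  0.11283394] [-0.04903847  0.04461311] [-0.00217183  0.11396656]
[array([-0.03346086,  0.15583552]), array([-0.03064248,  0.20063285]), array([0.03286064, 0.20463353]), array([0.02932917, 0.15996576])]
```

>>> send_rows(dp=[[0,0,0.03],[0,0,0.055],[0,0,0.07],[0,0,0.078],[0,0,0.078],[0,0,0.078],[0,0,0.078],[0,0,0.078]], rotation=[[0,0,0],[0,0,0],[0,0,0],[0,0,0],[0,0,0],[0,0,0],[0,0,0],[0,0,0]], grip=[20,20,20,20,20,20,20,20])

```text
time: 19.4
eef_pos: [0.5856, 0.054, 0.0245]
orientation: [3.14, 0.0, 1.733]
wrist_force: [-0.5, 0.6, -0.0]
finger_gap: 0.0427
```

>>> send_rows(dp=[[0,0,0.0015],[0,0,0.0015],[0,0,0.0015],[0,0,0.0015],[0,0,-0.035],[0,0,-0.075],[0,0,-0.115],[0,0,-0.125],[0,-0.05,-0.125],[0,-0.08,-0.125],[0,-0.08,-0.125],[0,-0.08,-0.125]], rotation=[[0,0,0],[0,0,0],[0,0,0],[0,0,0],[0,0,0],[0,0,0],[0,0,0],[0,0,0],[0,0,0],[0,0,0],[0,0,0],[0,0,0]], grip=[20,61,61,61,61,70,75,75,75,75,75,75])

```text
time: 20.6
eef_pos: [0.5055, 0.041, 0.1482]
orientation: [3.141, -0.0, 1.732]
wrist_force: [0.2, -0.0, 0.4]
finger_gap: 0.064
```

```bash
python3 - <<'E'
from h import *
c=cap('wrist','w12.png');parts(c)
c=cap('wrist');parts(c);parts(c,(.03,.042),(.45,.7,-.05,.17),.036)
go([.437,.015,.15],1.65)
E
```

```text
part 0.4376 0.0125 size 64.1 42.1 ang 4.9 px [306. 120.]
part 0.4376 0.0129 size 63.9 42.8 ang 5.3 px [304. 114.]
part 0.5841 0.1086 size 48.8 20.6 ang 11.8 px [381. 289.]
part 0.5857 0.0532 size 64.3 42.6 ang 9.3 px [324. 275.]
dp [-0.0145 -0.0732 -0.0017] rot [0.08 0.01 4.74] rows 1.4929370969362128 0.5516056865749979
```

View pics/w12.png

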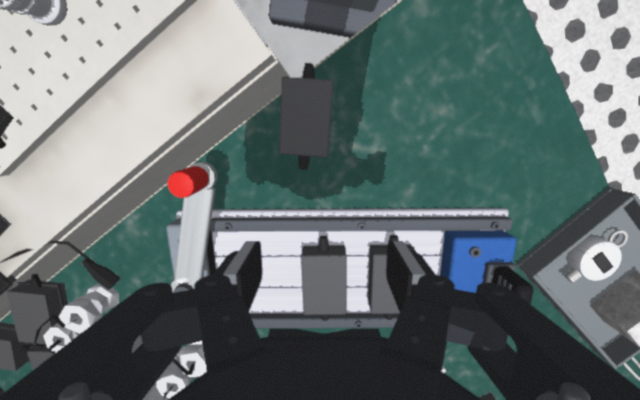

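```bash
python3 - <<'E'
from h import *
c=cap('wrist');X=cloud(c)
for u,v in [(265,120),(255,110),(245,105),(235,110),(225,95),(270,90),(280,72),(210,140)]: print(u,v,X[v,u].round(3))
go([.4375,.0127,.15],1.66);go([.4375,.0127,.013],1.66)
E
```

```text
265 120 [ 0.447 -0.025 -0.   ]
255 110 [ 0.438 -0.071 -0.152]
245 105 [ 0.434 -0.067 -0.083]
235 110 [ 0.442 -0.076 -0.072]
225 95 [ 0.43  -0.066 -0.004]
270 90 [ 0.411 -0.044 -0.107]
280 72 [ 0.394 -0.027 -0.06 ]
210 140 [ 0.486 -0.12  -0.118]
dp [-0.0168 -0.0732 -0.0018] rot [0.07 0.01 4.17] rows 1.501949694094778 0.4850705446839899
dp [-0.0168 -0.0733  0.1352] rot [0.07 0.01 4.17] rows 3.0951780892977534 0.4850705446839899
```

Nothing near the part stands above the bench, so the grasp is clear.

>>> send_rows(dp=[[-0.01,-0.04,0],[-0.017,-0.073,0],[-0.017,-0.073,0.01],[-0.017,-0.073,0.05],[-0.017,-0.073,0.09],[-0.017,-0.073,0.12],[-0.017,-0.073,0.135],[-0.017,-0.073,0.135],[-0.017,-0.073,0.135],[-0.017,-0.073,0.135],[-0.017,-0.073,0.135],[-0.017,-0.073,0.135]], rotation=[[0,0,4],[0,0,4.2],[0,0,4.2],[0,0,4.2],[0,0,4.2],[0,0,4.2],[0,0,4.2],[0,0,4.2],[0,0,4.2],[0,0,4.2],[0,0,4.2],[0,0,4.2]], grip=[75,75,75,75,75,75,75,75,20,20,20,20])

```text
time: 21.95
eef_pos: [0.4374, 0.0125, 0.0141]
orientation: [3.14, 0.0, 1.659]
wrist_force: [1.2, -0.7, 1.6]
finger_gap: 0.0426
```

```bash
python3 - <<'E'
from h import *
go(nw(0,.046,.102),1.733)
E
```

```text
dp [-0.0387  0.1579 -0.0876] rot [ 0.11  0.03 -4.21] rows 3.692885223927649 0.4905543778369086
```

>>> send_rows(dp=[[0,0,-0.04],[0,0,-0.08],[0,0,-0.12],[0,0,-0.15],[-0.01,0.04,-0.15],[-0.022,0.09,-0.15],[-0.034,0.135,-0.15],[-0.039,0.158,-0.13],[-0.039,0.158,-0.1],[-0.039,0.158,-0.088],[-0.039,0.158,-0.088],[-0.039,0.158,-0.088]], rotation=[[0,0,0],[0,0,0],[0,0,0],[0,0,0],[0,0,-4.2],[0,0,-4.2],[0,0,-4.2],[0,0,-4.2],[0,0,-4.2],[0,0,-4.2],[0,0,-4.2],[0,0,-4.2]], grip=[20,20,20,20,20,20,20,20,20,20,20,20])

```text
time: 23.15
eef_pos: [0.5969, -0.0122, 0.1021]
orientation: [3.142, -0.0, 1.733]
wrist_force: [0.8, -0.3, 0.0]
finger_gap: 0.0426
```

```bash
python3 - <<'E'
from h import *
go(nw(0,.046,.0245),1.733)
c=cap('wrist','w13.png')
E
```

```text
dp [-0.0001  0.001   0.0776] rot [ 0.   -0.01 -0.01] rows 1.5513208512946552 0.0013168677499544052
```

View pics/w13.png

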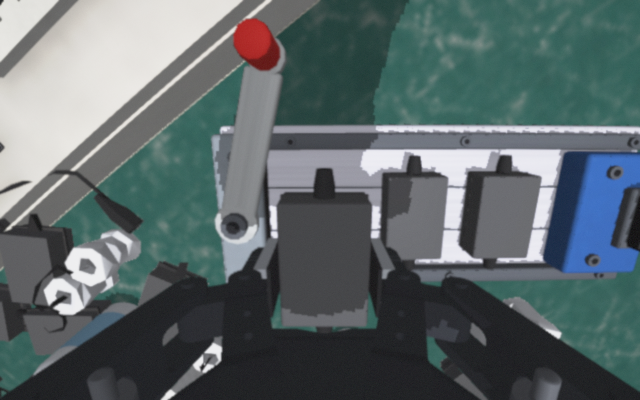

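>>> send_rows(dp=[[0,0.0015,0.03],[0,0.0015,0.055],[0,0.0015,0.07],[0,0.0015,0.077],[0,0.0015,0.077],[0,0.0015,0.077],[0,0.0015,0.077],[0,0.0015,0.077]], rotation=[[0,0,0],[0,0,0],[0,0,0],[0,0,0],[0,0,0],[0,0,0],[0,0,0],[0,0,0]], grip=[20,20,20,20,20,20,20,20])

```text
time: 24.0
eef_pos: [0.5994, -0.0122, 0.0252]
orientation: [3.14, 0.0, 1.733]
wrist_force: [0.2, -0.2, 0.3]
finger_gap: 0.0429
```

>>> send_rows(dp=[[0,0,0.0015],[0,0,0.0015],[0,0,0.0015],[0,0,0.0015],[0,0,-0.035],[0,0,-0.075],[0,0,-0.115],[0,-0.04,-0.12],[0,-0.06,-0.12],[0,-0.06,-0.12],[0,-0.06,-0.12]], rotation=[[0,0,0],[0,0,0],[0,0,0],[0,0,0],[0,0,0],[0,0,0],[0,0,0],[0,0,0],[0,0,0],[0,0,0],[0,0,0]], grip=[20,61,61,61,61,61,61,61,61,61,61])

```text
time: 25.1
eef_pos: [0.5399, -0.0218, 0.1445]
orientation: [3.141, 0.0, 1.732]
wrist_force: [-0.1, -0.1, -0.7]
finger_gap: 0.0525
```

```bash
python3 - <<'E'
from h import *
c=cap('wrist','w14.png')
parts(c,(.03,.042),(.45,.7,-.1,.17),.036)
P=[wn(p).round(4) for p in onplane(c,[],.036)] if 0 else 0
go(nw(0,.315,.145),1.733)
go(nw(0,.315,.060),1.733)
E
```

```text
part 0.5981 -0.0132 size 64.0 42.7 ang 9.3 px [322. 270.]
part 0.5709 0.1177 size 56.7 44.8 ang 10.4 px [465. 256.]
dp [ 0.2693  0.058  -0.0006] rot [ 0.06  0.01 -0.02] rows 5.509363012437243 0.00807711858743473
dp [0.2693 0.0579 0.0844] rot [ 0.06  0.01 -0.02] rows 5.76173437050505 0.00807711858743473
```

View pics/w14.png

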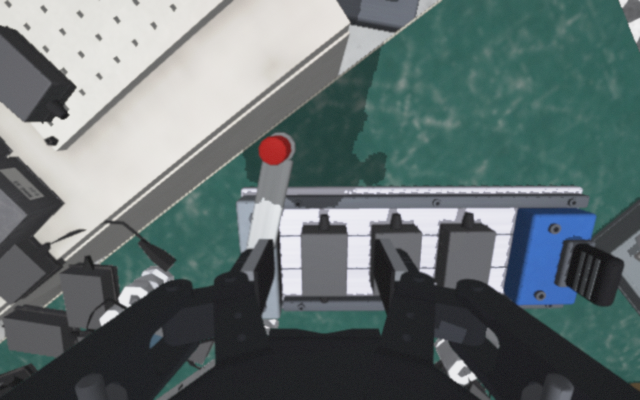

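All three adapters lie flat in the bay. Next is the jaw.

>>> send_rows(dp=[[0.045,0.01,0],[0.09,0.02,0],[0.14,0.03,0],[0.19,0.04,0],[0.24,0.05,0],[0.27,0.058,0],[0.27,0.058,0],[0.27,0.058,0],[0.27,0.058,0]], rotation=[[0,0,0],[0,0,0],[0,0,0],[0,0,0],[0,0,0],[0,0,0],[0,0,0],[0,0,0],[0,0,0]], grip=[0,0,0,0,0,0,0,0,0])

```text
time: 26.05
eef_pos: [0.5535, 0.2535, 0.1436]
orientation: [-3.141, 0.0, 1.732]
wrist_force: [0.2, -0.5, 0.2]
finger_gap: -0.0005
```

```bash
python3 - <<'E'
from h import *
print(wn(bot.get_state()['eef_pos']))
c=cap('wrist','w15.png')
X=cloud(c);Z=X[...,2];q=(Z>.07)&(Z<.085)&(X[...,0]>.5)&(X[...,0]<.62)&(X[...,1]>.1)&(X[...,1]<.3)
w=np.array([wn(p) for p in X[q]]);
print(len(w), np.percentile(w,[2,50,98],axis=0) if len(w) else '')
E
```

```text
[-0.00074196  0.31530196]
1233 [[-0.02290202  0.26986016]
 [-0.00387786  0.27816319]
 [ 0.0176404   0.28503028]]
```

View pics/w15.png

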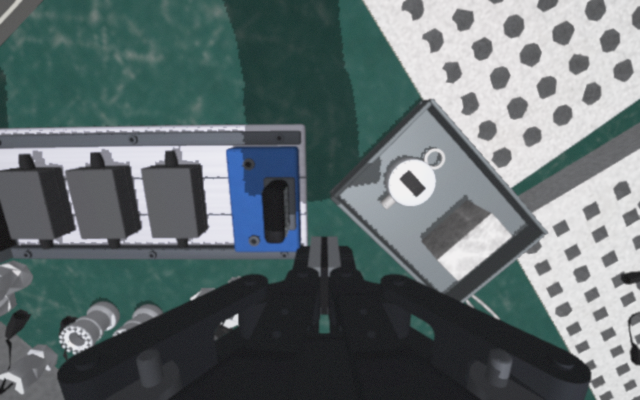

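>>> send_rows(dp=[[0,0,0.04],[0,0,0.075],[0,0,0.084],[0,0,0.084],[0,0,0.084],[-0.008,0,0.084],[-0.012,0,0.084],[-0.018,0,0.084],[-0.024,0,0.084],[-0.03,0,0.084],[-0.03,0,0.084]], rotation=[[0,0,0],[0,0,0],[0,0,0],[0,0,0],[0,0,0],[0,0,0],[0,0,0],[0,0,0],[0,0,0],[0,0,0],[0,0,0]], grip=[0,0,0,0,0,0,0,0,0,0,0])

```text
time: 27.2
eef_pos: [0.5587, 0.2236, 0.0607]
orientation: [3.141, 0.0, 1.732]
wrist_force: [-0.6, -0.0, -0.1]
finger_gap: -0.0002
```

>>> send_rows(dp=[[-0.005,0,0],[-0.01,0,0],[-0.015,0,0],[-0.02,0,0],[-0.025,0,0],[-0.03,0,0],[-0.035,0,0],[-0.04,0,0],[-0.045,0,0],[-0.05,0,0],[-0.055,0,0],[-0.06,0,0]], rotation=[[0,0,0],[0,0,0],[0,0,0],[0,0,0],[0,0,0],[0,0,0],[0,0,0],[0,0,0],[0,0,0],[0,0,0],[0,0,0],[0,0,0]], grip=[0,0,0,0,0,0,0,0,0,0,0,0])

```text
time: 28.4
eef_pos: [0.5681, 0.1651, 0.0603]
orientation: [3.141, -0.0, 1.733]
wrist_force: [2.7, 5.0, 2.8]
finger_gap: -0.0
```

```bash
python3 - <<'E'
from h import *
s=bot.get_state();print(s['eef_pos'],wn(s['eef_pos']),s['wrist_force'])
c=cap('wrist','w16.png')
s=bot.get_state();print(wn(s['eef_pos']),s['wrist_force'])
E
```

```text
[0.56814157 0.16505252 0.06034573] [-0.00060463  0.22566719] [2.66745739 5.02364953 2.84234064]
[-0.0007604   0.22480757] [1.65566787 4.27206768 1.81791977]
```

View pics/w16.png

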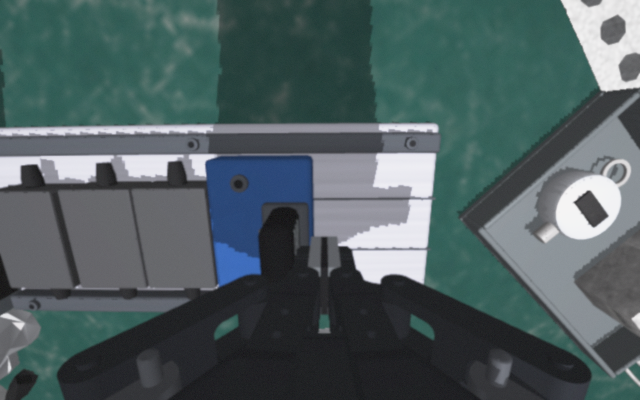

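The row is closing up against the jaw. I'll go on more slowly.

>>> send_rows(dp=[[-0.003,0,0],[-0.006,0,0],[-0.009,0,0],[-0.012,0,0],[-0.015,0,0],[-0.017,0,0]], rotation=[[0,0,0],[0,0,0],[0,0,0],[0,0,0],[0,0,0],[0,0,0]], grip=[0,0,0,0,0,0])

```text
time: 29.05
eef_pos: [0.5706, 0.1486, 0.0602]
orientation: [3.141, -0.001, 1.733]
wrist_force: [3.2, 5.4, 1.3]
finger_gap: -0.0001
```

>>> send_rows(dp=[[-0.001,0,0],[-0.002,0,0],[-0.003,0,0]], rotation=[[0,0,0],[0,0,0],[0,0,0]], grip=[0,0,0])

```text
time: 29.35
eef_pos: [0.5711, 0.1457, 0.0602]
orientation: [3.141, -0.001, 1.733]
wrist_force: [2.6, 5.4, 2.2]
finger_gap: 0.0
```

>>> send_rows(dp=[[-0.001,0,0],[-0.002,0,0]], rotation=[[0,0,0],[0,0,0]], grip=[0,0])

```text
time: 29.55
eef_pos: [0.5714, 0.1438, 0.0602]
orientation: [3.141, -0.001, 1.733]
wrist_force: [2.2, 5.5, 1.8]
finger_gap: -0.0004
```

>>> send_rows(dp=[[-0.001,0,0],[-0.002,0,0]], rotation=[[0,0,0],[0,0,0]], grip=[0,0])

```text
time: 29.75
eef_pos: [0.5717, 0.1418, 0.0602]
orientation: [3.141, -0.001, 1.733]
wrist_force: [2.5, 6.4, 1.7]
finger_gap: 0.0003
```

>>> send_rows(dp=[[-0.001,0,0],[-0.001,0,0]], rotation=[[0,0,0],[0,0,0]], grip=[0,0])

```text
time: 29.95
eef_pos: [0.5719, 0.1407, 0.0602]
orientation: [3.141, -0.001, 1.733]
wrist_force: [1.6, 4.1, 1.7]
finger_gap: -0.0002
```

>>> send_rows(dp=[[-0.001,0,0],[-0.001,0,0]], rotation=[[0,0,0],[0,0,0]], grip=[0,0])

```text
time: 30.15
eef_pos: [0.5721, 0.1398, 0.0602]
orientation: [3.141, -0.001, 1.733]
wrist_force: [2.6, 5.1, 2.5]
finger_gap: -0.0
```

>>> send_rows(dp=[[-0.001,0,0],[-0.001,0,0]], rotation=[[0,0,0],[0,0,0]], grip=[0,0])

```text
time: 30.35
eef_pos: [0.5721, 0.1397, 0.0602]
orientation: [3.141, -0.003, 1.734]
wrist_force: [2.0, 8.3, 3.1]
finger_gap: -0.0001
```

>>> send_rows(dp=[[-0.001,0,0],[-0.001,0,0]], rotation=[[0,0,0],[0,0,0]], grip=[0,0])

```text
time: 30.55
eef_pos: [0.5721, 0.1397, 0.0603]
orientation: [3.141, -0.005, 1.734]
wrist_force: [1.1, 10.7, 3.1]
finger_gap: 0.0002
```

```bash
python3 - <<'E'
from h import *
s=bot.get_state();print(wn(s['eef_pos']),s['wrist_force'])
c=cap('wrist','w17.png')
E
```

```text
[-0.0008118   0.20003832] [ 1.11224205 10.71123353  3.0733335 ]
```

View pics/w17.png

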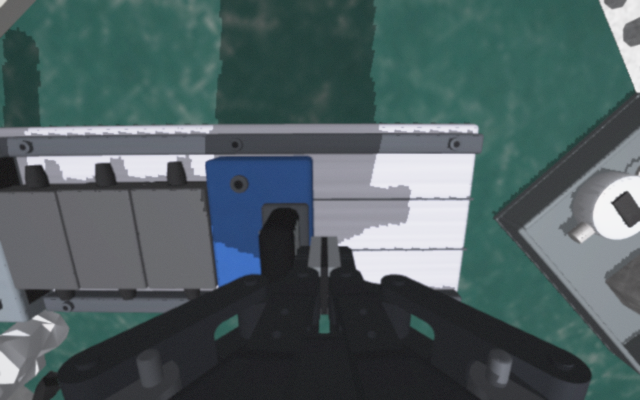

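The row has stopped moving while the force climbs, at the expected position of 0.200 m. I'll press a little more, to about 20 N.

>>> send_rows(dp=[[-0.001,0,0],[-0.002,0,0],[-0.003,0,0],[-0.003,0,0]], rotation=[[0,0,0],[0,0,0],[0,0,0],[0,0,0]], grip=[0,0,0,0])

```text
time: 31.0
eef_pos: [0.5721, 0.1396, 0.0604]
orientation: [3.141, -0.01, 1.737]
wrist_force: [0.2, 20.7, 2.7]
finger_gap: -0.0003
```

>>> send_rows(dp=[[-0.001,0,0],[-0.001,0,0],[-0.001,0,0]], rotation=[[0,0,0],[0,0,0],[0,0,0]], grip=[0,0,0])

```text
time: 31.3
eef_pos: [0.5721, 0.1396, 0.0604]
orientation: [3.141, -0.012, 1.737]
wrist_force: [-0.2, 23.7, 2.4]
finger_gap: 0.0002
```

>>> send_rows(dp=[[0.004,0,0],[0.012,0,0],[0.025,0,0],[0.03,0,0],[0.03,0,-0.04],[0.03,0,-0.08],[0.03,0,-0.09],[0.03,0,-0.09]], rotation=[[0,0,0],[0,0,0],[0,0,0],[0,0,0],[0,0,0],[0,0,0],[0,0,0],[0,0,0]], grip=[0,0,0,0,0,0,0,0])

```text
time: 32.1
eef_pos: [0.5694, 0.1633, 0.1524]
orientation: [3.138, 0.001, 1.733]
wrist_force: [0.9, 0.4, -0.7]
finger_gap: 0.0002
```

```bash
python3 - <<'E'
from h import *
s=bot.get_state();print(wn(s['eef_pos']),s['wrist_force'],s['orientation'])
c=cap('top');X=cloud(c)
f=c['frame'];hsv=cv2.cvtColor(f,cv2.COLOR_RGB2HSV)
cv2.imwrite('pics/t20.png',cv2.resize(f[150:270,170:390,::-1],None,fx=3.6,fy=3.6,interpolation=cv2.INTER_CUBIC))
m=(((hsv[...,0]<8)|(hsv[...,0]>172))&(hsv[...,1]>150)&(X[...,0]>.43)&(X[...,0]<.62)&(X[...,1]>-.12)&(X[...,1]<.06)).astype(np.uint8)
v,u=np.nonzero(m);print(len(u));p=onplane(c,[(u.mean(),v.mean())],.082)[0];w=wn(p)
print('knob',w,'th',np.arctan2(-w[0],w[1]+.017))
E
```

```text
[0.00036219 0.22376881] [ 0.92901136  0.38478724 -0.72354962] [3.13757843e+00 5.37424962e-04 1.73252775e+00]
40
knob [-0.10973085  0.00931697] th 1.335410155356871
```

View pics/t20.png

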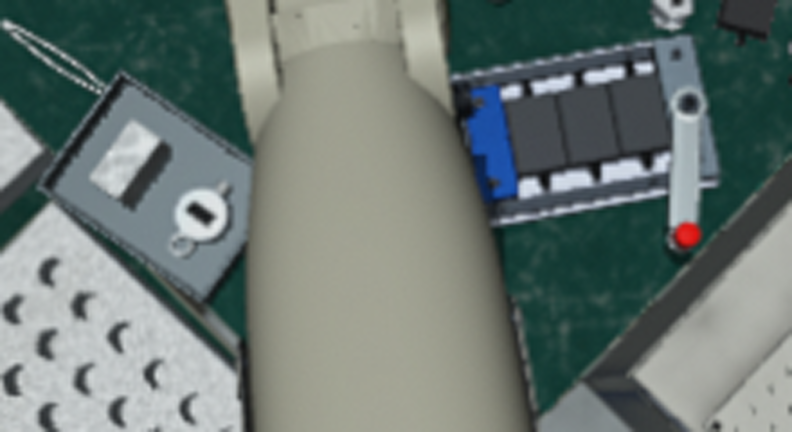

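```bash
python3 - <<'E'
from h import *
p=gateknob(1.3,-.037);print(p)
go(nw(p[0],p[1],.152),1.733)
for th in [1.3,1.2,1.1,1.,.9,.8,.7,.6,.5,.4,.3,.2,.1,.05,0]: print(th,(gateknob(th,-.024)-p).round(3)[::-1])
E
```

```text
[-0.11588886 -0.02322678]
dp [-0.2472 -0.1148 -0.0015] rot [ 0.05  0.02 -0.03] rows 5.450062082987688 0.007116407834252803
1.3 [0.013 0.003]
1.2 [0.024 0.005]
1.1 [0.035 0.007]
1.0 [0.045 0.01 ]
0.9 [0.056 0.015]
0.8 [0.066 0.02 ]
0.7 [0.075 0.027]
0.6 [0.083 0.034]
0.5 [0.091 0.042]
0.4 [0.098 0.051]
0.3 [0.104 0.06 ]
0.2 [0.109 0.071]
0.1 [0.113 0.081]
0.05 [0.115 0.086]
0 [0.116 0.092]
```

>>> send_rows(dp=[[-0.04,-0.019,0],[-0.085,-0.04,0],[-0.13,-0.06,0],[-0.175,-0.08,0],[-0.22,-0.1,0],[-0.247,-0.115,0],[-0.247,-0.115,0],[-0.247,-0.115,0.03],[-0.247,-0.115,0.07],[-0.247,-0.115,0.092],[-0.247,-0.115,0.092],[-0.247,-0.115,0.092]], rotation=[[0,0,0],[0,0,0],[0,0,0],[0,0,0],[0,0,0],[0,0,0],[0,0,0],[0,0,0],[0,0,0],[0,0,0],[0,0,0],[0,0,0]], grip=[0,0,0,0,0,0,0,0,0,0,0,0])

```text
time: 33.35
eef_pos: [0.4936, -0.0981, 0.0574]
orientation: [-3.139, -0.002, 1.733]
wrist_force: [1.2, 0.0, 0.1]
finger_gap: -0.0002
```

>>> send_rows(dp=[[0.007,0.002,0],[0.013,0.003,0],[0.024,0.005,0],[0.035,0.007,0],[0.045,0.01,0],[0.056,0.015,0],[0.066,0.02,0],[0.075,0.027,0],[0.083,0.034,0],[0.091,0.042,0],[0.098,0.051,0],[0.104,0.06,0]], rotation=[[0,0,0],[0,0,0],[0,0,0],[0,0,0],[0,0,0],[0,0,0],[0,0,0],[0,0,0],[0,0,0],[0,0,0],[0,0,0],[0,0,0]], grip=[0,0,0,0,0,0,0,0,0,0,0,0])

```text
time: 34.55
eef_pos: [0.5375, 0.014, 0.0582]
orientation: [-3.141, -0.0, 1.733]
wrist_force: [-0.2, -0.1, -0.7]
finger_gap: -0.0001
```

```bash
python3 - <<'E'
from h import *
s=bot.get_state();print(wn(s['eef_pos']),s['wrist_force'])
c=cap('wrist','w18.png')
E
```

```text
[-0.05534735  0.0816242 ] [-0.19145779 -0.07191182 -0.7472945 ]
```

View pics/w18.png

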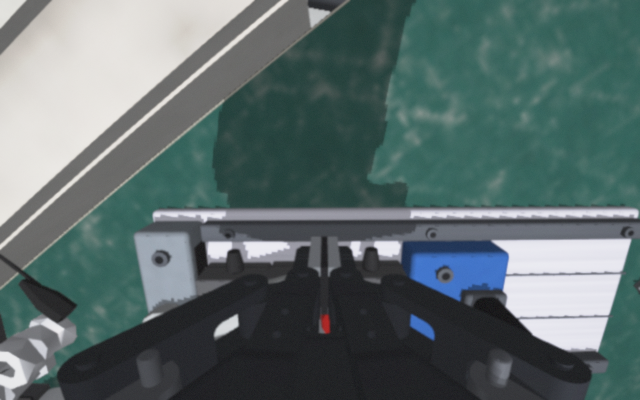

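>>> send_rows(dp=[[0.003,0.006,0],[0.005,0.011,0],[0.007,0.016,0],[0.009,0.021,0],[0.011,0.026,0],[0.012,0.03,0],[0.012,0.033,0],[0.012,0.033,0]], rotation=[[0,0,0],[0,0,0],[0,0,0],[0,0,0],[0,0,0],[0,0,0],[0,0,0],[0,0,0]], grip=[0,0,0,0,0,0,0,0])

```text
time: 35.4
eef_pos: [0.568, 0.0306, 0.0584]
orientation: [3.141, -0.0, 1.733]
wrist_force: [0.2, -0.1, -0.4]
finger_gap: 0.0002
```

>>> send_rows(dp=[[0,0.001,0],[0,0.002,0],[0,0.003,0]], rotation=[[0,0,0],[0,0,0],[0,0,0]], grip=[0,0,0])

```text
time: 35.7
eef_pos: [0.5686, 0.0307, 0.0582]
orientation: [-3.138, -0.0, 1.733]
wrist_force: [-8.0, -1.8, 5.4]
finger_gap: 0.0
```

>>> send_rows(dp=[[0,0.001,0],[0,0.002,0],[0,0.002,0]], rotation=[[0,0,0],[0,0,0],[0,0,0]], grip=[0,0,0])

```text
time: 36.0
eef_pos: [0.5687, 0.0308, 0.0581]
orientation: [-3.135, 0.0, 1.732]
wrist_force: [-11.7, -2.9, 9.0]
finger_gap: 0.0001
```

The gate meets its limit with the tool at nest x = −0.022 m, as expected. I'll back off and check.

>>> send_rows(dp=[[0,-0.003,0],[0,-0.01,0],[0,-0.025,0],[0,-0.025,-0.04],[0,-0.05,-0.09],[0,-0.08,-0.13],[0,-0.1,-0.15],[0,-0.1,-0.17],[0,-0.1,-0.17],[0,-0.1,-0.17]], rotation=[[0,0,0],[0,0,0],[0,0,0],[0,0,0],[0,0,0],[0,0,0],[0,0,0],[0,0,0],[0,0,0],[0,0,0]], grip=[0,0,0,0,0,0,0,0,0,0])

```text
time: 37.0
eef_pos: [0.4743, 0.015, 0.2284]
orientation: [3.14, 0.0, 1.733]
wrist_force: [0.6, 0.8, -0.8]
finger_gap: 0.0003
```

```bash
python3 - <<'E'
from h import *
s=bot.get_state();print(s['wrist_force'])
c=cap('wrist','w19.png')
f=c['frame'];hsv=cv2.cvtColor(f,cv2.COLOR_RGB2HSV);X=cloud(c)
m=(((hsv[...,0]<8)|(hsv[...,0]>172))&(hsv[...,1]>150)&(X[...,0]>.5)&(X[...,0]<.65)&(X[...,2]>.072))
w=wn(np.r_[X[m].mean(0)]);print('knob',m.sum(),w,'th',np.arctan2(-w[0],w[1]+.017))
parts(c,(.03,.037),(.5,.7,-.1,.13),.036)
t=cap('top','t21.png')
E
```

```text
[ 0.59513529  0.84138871 -0.76845742]
knob 0 [nan nan] th nan<stdin>:6: RuntimeWarning: Mean of empty slice.
  ret = um.true_divide(
```

View pics/w19.png

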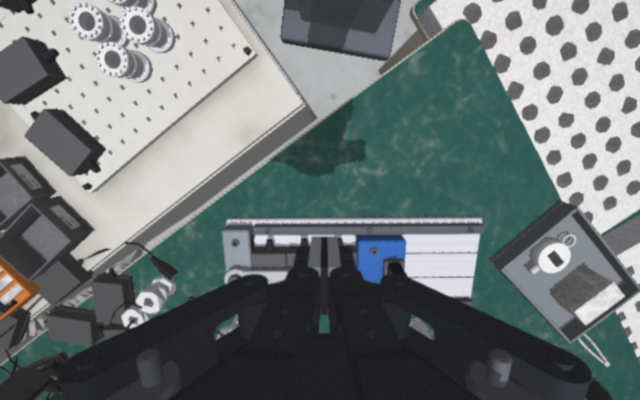

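The gripper hides the row, so I'll move aside.

>>> send_rows(dp=[[0.05,0,0],[0.1,0,-0.01],[0.15,0,-0.02],[0.2,0,-0.03],[0.24,0,-0.03],[0.24,0,-0.03],[0.24,0,-0.03]], rotation=[[0,0,0],[0,0,0],[0,0,0],[0,0,0],[0,0,0],[0,0,0],[0,0,0]], grip=[0,0,0,0,0,0,0])

```text
time: 37.8
eef_pos: [0.4343, 0.2529, 0.2566]
orientation: [-3.139, 0.001, 1.736]
wrist_force: [-0.3, -0.8, -0.4]
finger_gap: -0.0003
```

```bash
python3 - <<'E'
from h import *
def knob(c,n):
    f=c['frame'];hsv=cv2.cvtColor(f,cv2.COLOR_RGB2HSV);X=cloud(c)
    m=(((hsv[...,0]<8)|(hsv[...,0]>172))&(hsv[...,1]>150)&(X[...,0]>.5)&(X[...,0]<.65)&(X[...,1]>-.1)&(X[...,1]<.1)&(X[...,2]>.06))
    v,u=np.nonzero(m)
    if len(u): w=wn(onplane(c,[(u.mean(),v.mean())],.075)[0]);print(n,len(u),w,'th',np.arctan2(-w[0],w[1]+.017))
w=cap('wrist','w20.png');t=cap('top');s=cap('scene')
knob(w,'w');knob(t,'t');knob(s,'s')
a=cv2.resize(t['frame'][150:270,170:390,::-1],None,fx=3.6,fy=3.6,interpolation=cv2.INTER_CUBIC);cv2.imwrite('pics/t22.png',a)
cv2.imwrite('pics/s22.png',cv2.resize(s['frame'][130:280,180:400,::-1],None,fx=3.6,fy=3.6,interpolation=cv2.INTER_CUBIC))
E
```

```text
w 335 [-0.0032689   0.09776529] th 0.02847565463467383
t 36 [-0.00265319  0.09327637] th 0.02405486454994148
s 86 [-0.00515024  0.09076499] th 0.04775508705387384
```

View pics/t22.png

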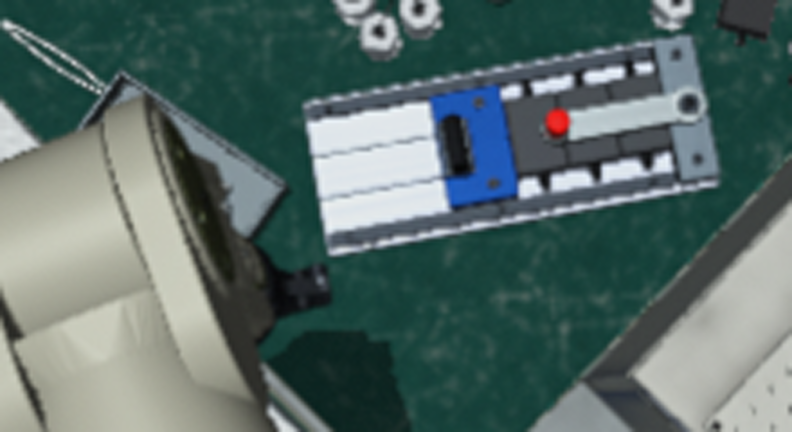

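View pics/w20.png

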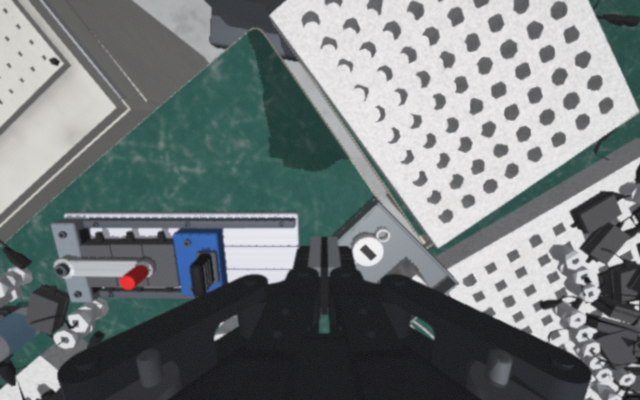

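View pics/s22.png

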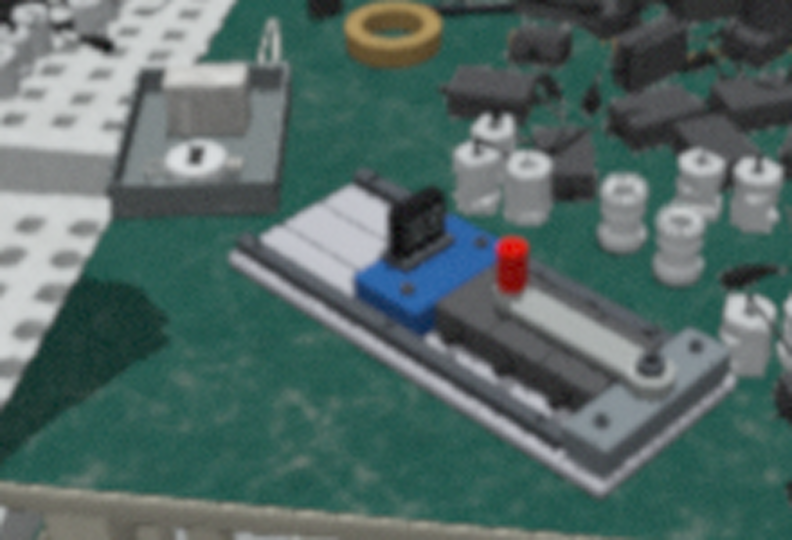

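The top view shows the gate along the row, with the knob at (557,122) and the pivot at (688,103). The three adapters are closed up between the jaw and the stop, and the scene view shows both pieces in the tray. I'm handing the job in.

```bash
python3 - <<'E'
from h import *
s=bot.get_state();print(np.abs(s['dq']).max());print(bot.finish_job())
E
```

```text
0.013704758694511002
the job is handed in; nothing more can be done
None
```

The nest is ready for the laser and the job is handed in, with about 38 s used of the 184 s allowed.

- **Clearing the bay:** I swung the gate out to about 1.3 rad. The counter and the gauge block are in the tray; those were the only two pieces left in the bay.
- **Loading the row:** All three adapters lie flat across the bay. One of them was knocked aside before I reached it, so I measured it again and picked it up from its new place.
- **Seating the jaw:** I pushed the jaw until the push force rose from about 6 N to about 24 N with no further movement. That happened at the position expected for three 44 mm parts. I then backed off without moving it.
- **Gate and final check:** I pushed the gate against its limit. The last pictures show the row closed up, both pieces in the tray and the arm clear.

The gate angle read 0.024, 0.028 and 0.048 rad in the three camera views. The spread fits the calibration error of about 2 mm, and all three are below the 0.12 rad limit. I did not measure the bystanders at the end, but the arm never worked near them and the couplings near the nest looked undisturbed. No check failed.

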